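# Set out the pebbles on a slate display

## Robot

A 7-joint arm with a two-finger parallel gripper is mounted at the origin on a cart in front of the work surface, level with it; the furniture and walls round the work are solid. World frame = base frame: x ahead of the robot, y to its left, z up, the work surface at z = 0. Lengths are in m, angles in rad, forces in N, time in s.
With the tool pointing down it reaches from about 0.4 to 0.85 m from the base axis. Payload 4.5 kg.
Tool frame: the origin (TCP) lies on the centre line of the jaws, within the pads' length; the fingertips stand 11 mm ahead of it and the grasp point (between the pads) lies 8 mm behind it; z points along the fingers, y is the line along which they close (so a half turn about z gives the same grasp; the last joint's range is limited). The gripper opens to 88 mm and grips with 3 to 60 N. Pads are 18 mm wide; open, the fingers measure 123 mm over their backs; the gripper's body (75 mm by 187 mm) begins 45 mm behind the grasp point.
Start: joints at [-1.144, 0.689, -0.195, 1.565, 0.157, 0.902, -0.215], TCP at [0.239, 0.577, 0.25] pointing down, gripper open.
Joint ranges: [-3.01, 3.01], [-0.46, 2.08], [-1.47, 1.51], [0.13, 2.56], [-1, 4.14], [0.04, 2.09], [-2.66, 2.66]. Speed limits (rad/s): [2.57, 2.57, 3.14, 3.14, 3.14, 3.14, 3.14].

## Interface

Orientations are given as a unit quaternion [x, y, z, w].
In Python, from plant import * gives the robot as it stands. The module is installed in compiled form; this text tells all that it offers.
- The arm moves only by the tool send_rows, never from a script. Its argument "motion" is a list of rows, each an object of numbers: "x", "y", "z": the shift along the tool's x, y, z in cm; "rx", "ry", "rz": the turn, a rotation vector about the tool's x, y, z in rad; "jaw": the finger opening in cm, from 0 to 8.81. In form: [{"x": .., "y": .., "z": .., "rx": .., "ry": .., "rz": .., "jaw": ..}, ...]. A call has exactly 5 rows; each row shifts and turns the commanded pose from where the row before left it, along the tool's axes as they then stand; what a row does not reach is not made up. A row lasts 1/10 s, in which the tool goes at most 50 mm and 8.59 degrees, less where a joint would pass 70% of its speed; a pose out of reach is approached as far as the arm can. A call is refused whole if a number of a shift passes 5 or a number of a turn 0.15, either way. A call with a gripper value outside its range is refused whole. The fingers move at their own pace and stop on an object; "grip_force" is the grip in N (left out, the last holds). Time passes only in rows, so rows that do not move let the fingers close, or fill a call up. It gives the time, the measured TCP pose, the force, the opening and the grip force at its end, in the units of the state.
- get_state(): the state, without advancing time (a new reading comes with each control period).
- snapshot(name): name is "scene" or "top" or "wrist"; returns a dict with "img" (400x640x3 uint8, red, green, blue), "vertical_fov" (degrees; the focal length in pixels is half the picture's height over the tangent of half this angle, whatever the lens; pixels are square), "cx", "cy" (the principal point, pixels), "D" ([k1, k2, p1, p2, k3] as OpenCV has them; the pictures are not rectified), "extrinsics" (4x4, takes a point from camera to world coordinates). Camera axes: x right, y up, looking along -z (the intrinsics and any distortion apply to the point x, -y, -z); pixel columns grow to the right and rows downward; lengths in m; the calibration is good to about 2 mm. A picture is of the moment at which its call begins. There is no depth.
- finish_job(): hands the job in; it is judged then, once.
The state is a dict: "clock": time; "q": joint angles; "qd": joint speeds; "joint_torque": joint torques, N m; "tool_pos": TCP position; "eef_rot": TCP orientation; "contact_force": force on the tool from outside, world axes, zero at the start; "moment": the same for the moment, N m; "opening": opening from 0.0 (shut) to 1.0 (fully open); "finger_force": force on a finger pad.
Only numpy, scipy, OpenCV 4.12 (cv2) and the standard library are available. Lean on these libraries where they do the work, as an engineer would, in place of code of your own. Each camera call takes 0.05 s, during which the arm holds its last target. There are 200 camera calls.

## Task

First put the grey stone that was left on the dark plinth back into an empty compartment of the wooden tray. Then slide the slate tile in its rack well out over the end of the rack nearest you (about a third of its length, still lying on the rack), so that you can grip it, and lay it flat on the plinth, centred and along it. Finally pick all the small pebbles out of the tray and set them on the tile so that none touches another; leave the jar and the other stones alone.

Things in the scene. Friction and masses are not known exactly. Their poses are not given: they have to be found in the camera images.
- bin: Fixed open wooden tray of 2 x 3 compartments, 191 (its x) x 308 (its y) x 34 mm high, walls and dividers 5 mm thick, floor 5 mm thick. Origin: centre of the underside. Each compartment is 88 (x) x 96 (y) mm inside; their centres lie at x = -46.5 or +46.5 mm and y = -101, 0 or +101 mm in its frame. At the start each compartment holds at most one pebble and at least one is empty.
- plinth: Fixed dark wooden display plinth, 140 (its x, the long way) x 46 (its y) mm, top 16 mm above the table. Origin: centre of the underside. The grey stone lies on it at the start.
- grey_stone: Loose rough grey stone, 42 (its x) x 52 (its y) x 30 mm high, about 95 g; best gripped across the 42 mm. Origin: centre of the underside.
- rack: Fixed low wooden tile rack, 190 (its x) x 88 (its y) x 48 mm high, with one loose tile lying on its top shelf (and two dummy tiles below that do not come out). The shelf surface is 40 mm above the table, in a channel 68 mm wide along the rack's x; rails 10 mm wide on both sides of the channel stand 8 mm above the shelf. The channel is open at both ends; its -x end is nearest the robot. Origin: centre of the underside.
- tile: Loose dark slate tile, 170 (its x) x 64 (its y) x 8 mm thick, about 200 g, both faces alike. Origin: its middle (4 mm above its underside). In the rack it lies along the channel, its top level with the rails (2 mm gap each side), so that it cannot be gripped until it has been pushed or drawn part of the way out of the end of the rack near the robot; its back end can be pushed from the open far end of the channel. It tips off when more than half of its length hangs out.
- jar: Bystander: clear jar with black cap, 47 mm across, 63 mm high. Origin: centre of the underside.
- tan_stone: Bystander: tan stone lying on the table, 34 x 40 x 22 mm. Origin: centre of the underside.
- black_stone: Bystander: black stone lying on the table, 44 x 60 x 30 mm. Origin: centre of the underside.
- pebble_1: Loose small pebble, about 20 (its x) x 24 (its y) x 15 mm, 14 g; may be absent. Lies in a compartment of the tray at the start. Origin: centre of its underside as it lies at the start.
- pebble_2: Loose small pebble, about 20 (its x) x 24 (its y) x 15 mm, 14 g; may be absent. Lies in a compartment of the tray at the start. Origin: centre of its underside as it lies at the start.
- pebble_3: Loose small pebble, about 20 (its x) x 24 (its y) x 15 mm, 14 g; may be absent. Lies in a compartment of the tray at the start. Origin: centre of its underside as it lies at the start.
- pebble_4: Loose small pebble, about 20 (its x) x 24 (its y) x 15 mm, 14 g; may be absent. Lies in a compartment of the tray at the start. Origin: centre of its underside as it lies at the start.
- pebble_5: Loose small pebble, about 21 (its x) x 26 (its y) x 16 mm, 14 g; may be absent. Lies in a compartment of the tray at the start. Origin: centre of its underside as it lies at the start.
Not all that is in view belongs to the job. Leave any purple or yellow look-alike of the grey_stone alone.

How it is judged:
By the outcome, as a careful person would: the job done as asked, in the order asked, and still so for the second after the job is handed in, with the robot touching nothing.
Of pebble_1, pebble_2, pebble_3, pebble_4, pebble_5 only 3 to 5 are there at a start; the rules pass over those that are not, and their reading is None.
At some moment in a run one of grey_stone may be knocked a few centimetres aside while the robot is not near it.
Once in a run the grip may slacken for a moment while it holds something.
It also fails if it takes over 210 s, if anything falls off the work surface, if the arm or the gripper's body presses on something with over 40 N, if the wrist force passes 120 N, or if a joint passes its speed limit or range.

## Working session

There is one attempt and no reset: what is moved stays moved. The work goes in short steps, Python scripts to look and compute and a tool call to move; the robot and the scene stay as the last step left them, time stands still between calls to the robot, and variables do not carry over. Pictures are saved under pics/ and viewed, at most 14 in all, crops included, and the job is handed in when it is done.

Besides the shell and the picture viewer there is one more tool, called after "Emit:" by a JSON object that holds its "op" and its "data". send_rows: Moves the arm, as the interface text tells. Its arguments: {"type":"object","properties":{"motion":{"type":"array"},"grip_force":{"type":"number"}},"required":["motion"]}

```bash
mkdir -p pics
cat > h.py <<'E'
from plant import *
import numpy as np, cv2
from scipy.spatial.transform import Rotation as R
def cam(s):
    h=s["img"].shape[0]; f=h/2/np.tan(np.radians(s["vertical_fov"])/2)
    K=np.array([[f,0,s["cx"]],[0,f,s["cy"]],[0,0,1]]); return K,np.array(s["D"],float),np.array(s["extrinsics"])
def pix2w(s,uv,z):
    K,D,E=cam(s); n=cv2.undistortPoints(np.array(uv,float).reshape(-1,1,2),K,D).reshape(-1,2)
    z=np.broadcast_to(z,len(n)); out=[]
    for (a,b),zz in zip(n,z):
        d=E[:3,:3]@np.array([a,-b,-1]); o=E[:3,3]; out.append(o+d*(zz-o[2])/d[2])
    return np.array(out)
def w2pix(s,P):
    K,D,E=cam(s); P=(np.array(P,float).reshape(-1,3)-E[:3,3])@E[:3,:3]; P=P*[1,-1,-1]
    return cv2.projectPoints(P.reshape(-1,1,3),np.zeros(3),np.zeros(3),K,D)[0].reshape(-1,2)
def save(s,n,crop=None,k=1):
    im=s["img"][:,:,::-1]
    if crop: a,b,c,d=crop; im=im[b:d,a:c]
    cv2.imwrite(f"pics/{n}.png",cv2.resize(im,None,fx=k,fy=k,interpolation=cv2.INTER_CUBIC))
E
python3 - <<'E'
from h import *
import pickle
for n in ("top","scene"):
    s=snapshot(n); pickle.dump(s,open(n+"0.pkl","wb")); save(s,n+"0",k=1.25)
    print(n,s["vertical_fov"],s["cx"],s["cy"],s["D"],np.round(s["extrinsics"],3).tolist())
st=get_state(); print({k:np.round(v,3).tolist() for k,v in st.items()})
E
```

```text
top 52.853734151020156 317.43325846445407 202.13384783966163 [-0.10475733  0.          0.          0.          0.        ] [[0.007, 0.993, -0.119, 0.405], [-1.0, 0.007, 0.007, -0.057], [0.008, 0.119, 0.993, 1.195], [0.0, 0.0, 0.0, 1.0]]
scene 43.4026732887421 320.44749893134156 202.47206026749694 [-0.10105857  0.          0.          0.          0.        ] [[0.802, 0.308, -0.511, -0.175], [-0.596, 0.39, -0.702, -1.05], [-0.017, 0.868, 0.497, 0.789], [0.0, 0.0, 0.0, 1.0]]
{'clock': 0.1, 'q': [-1.144, 0.69, -0.195, 1.566, 0.157, 0.902, -0.215], 'qd': [-0.0, -0.004, 0.001, -0.002, -0.001, -0.001, 0.001], 'joint_torque': [-0.004, -52.85, -1.272, -15.384, -0.053, 0.002, 0.0], 'tool_pos': [0.239, 0.577, 0.249], 'eef_rot': [0.195, 0.981, -0.001, -0.0], 'contact_force': [-0.815, 1.214, -0.135], 'moment': [0.005, -0.01, -0.015], 'finger_force': 0.0, 'opening': 0.998}
```

View pics/top0.png

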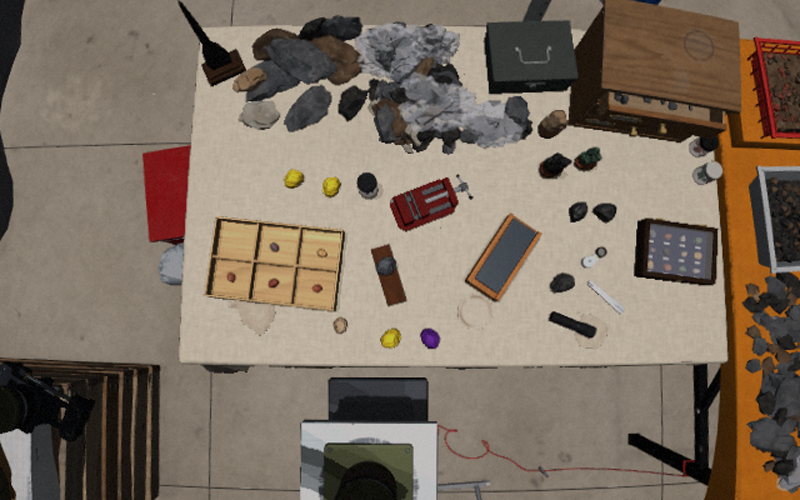

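View pics/scene0.png

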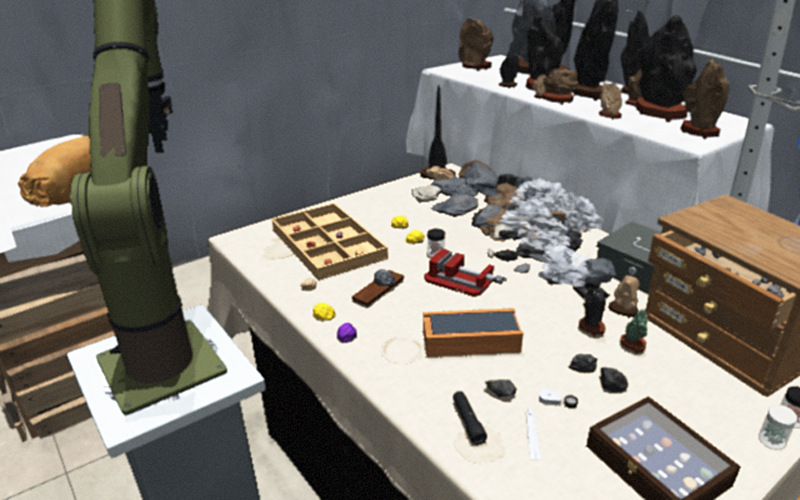

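The top view shows the tray around (275,265), with 5 pebbles and the far-left compartment empty. The plinth with the grey stone is at (388,272), the rack at (503,257), and the decoys and jar are clear of them. I'll enlarge this area to get accurate pixel positions.

Run:
```python
from h import *
import pickle
s=pickle.load(open("top0.pkl","rb")); save(s,"c1",(160,165,290,257),6); save(s,"c2",(290,160,440,255),5.3)
```

```text
(no output)
```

View pics/c1.png

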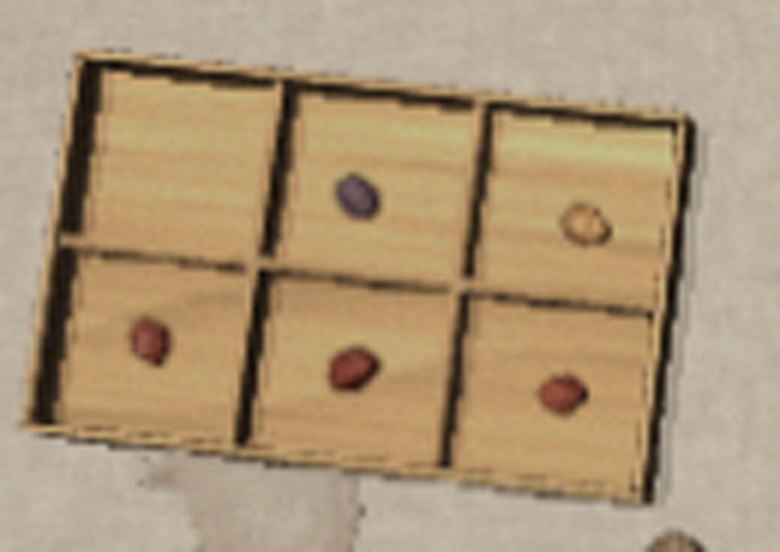

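View pics/c2.png

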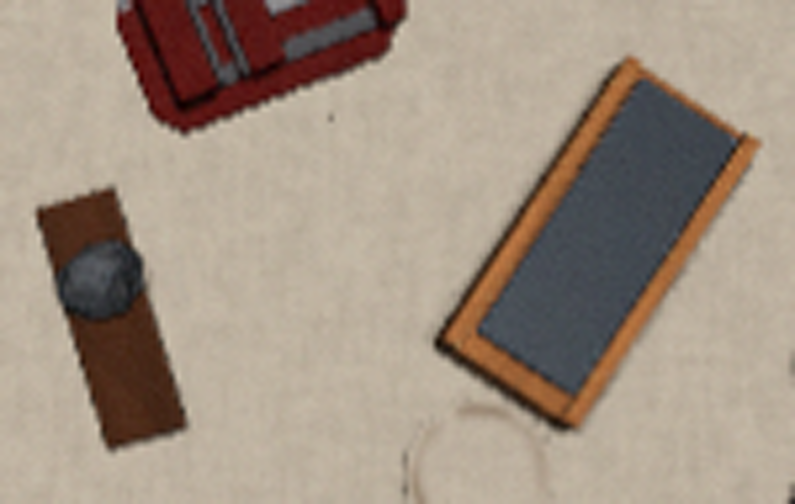

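Crop c1 shows five pebbles at about (357,196), (585,223), (150,340), (353,369) and (563,394), with the top-left compartment empty. Crop c2 shows the stone on the plinth at about (100,280), and the tile in the rack, set back from the near end (478,333)-(578,395). Next I'll fit poses to these.

```bash
cat >> h.py <<'E'
def fit2d(model,world):
    m=np.array(model,float); w=np.array(world)[:,:2]; a=m-m.mean(0); b=w-w.mean(0)
    th=np.arctan2((a[:,0]*b[:,1]-a[:,1]*b[:,0]).sum(),(a*b).sum())
    c,s_=np.cos(th),np.sin(th); Rm=np.array([[c,-s_],[s_,c]]); t=w.mean(0)-Rm@m.mean(0)
    return t,th,np.round((m@Rm.T+t-w)*1000,1)
def c2f(p,o,k): return (np.array(p,float)+.5)/k-.5+o
def leg(px,py,pz,yaw,cur=None):
    """yaw = world angle of tool y, tool down. cur=(x,y,z,yaw); prints tool shifts in cm after turning"""
    if cur is None:
        s=get_state(); M=R.from_quat(s["eef_rot"]).as_matrix(); p=np.array(s["tool_pos"]); y0=np.arctan2(M[1,1],M[0,1])
    else: p=np.array(cur[:3]); y0=cur[3]
    d=(yaw-y0+np.pi/2)%np.pi-np.pi/2; y1=y0+d   # half-turn symmetric
    ty=np.array([np.cos(y1),np.sin(y1)]); tx=np.array([-ty[1],ty[0]])
    # tool z down: x = y cross z
    tx=np.cross([*ty,0],[0,0,-1])[:2]; v=np.array([px,py])-p[:2]
    print("rz %.3f | x %.2f y %.2f z %.2f"%(-d,100*v@tx,100*v@ty,100*(p[2]-pz))); return (px,py,pz,y1)
E
python3 - <<'E'
from h import *
import pickle
s=pickle.load(open("top0.pkl","rb")); o1=np.array([160,165]);o2=np.array([290,160])
bc=[(78,52),(692,118),(652,500),(25,428)]
w=pix2w(s,c2f(bc,o1,6),.034); t,th,r=fit2d([(.0955,.154),(.0955,-.154),(-.0955,-.154),(-.0955,.154)],w); print("bin",t.round(4),th.round(3),r.tolist())
c,q=np.cos(th),np.sin(th); B=np.array([[c,-q],[q,c]])
for x in(.0465,-.0465):
  for y in(.101,0,-.101): print("comp",x,y,(t+B@[x,y]).round(4))
pp=[(357,196),(585,223),(150,340),(353,369),(563,394)]
print("peb",pix2w(s,c2f(pp,o1,6),.012)[:,:2].round(4).tolist())
w=pix2w(s,c2f([(38,210),(112,188),(187,428),(110,450)],o2,5.3),.016); t,th,r=fit2d([(.07,.023),(.07,-.023),(-.07,-.023),(-.07,.023)],w); print("plinth",t.round(4),th.round(3),r.tolist())
w=pix2w(s,c2f([(443,343),(572,427),(760,145),(628,57)],o2,5.3),.048); t,th,r=fit2d([(-.095,.044),(-.095,-.044),(.095,-.044),(.095,.044)],w); print("rack",t.round(4),th.round(3),r.tolist())
w=pix2w(s,c2f([(478,333),(578,395),(743,137),(640,80)],o2,5.3),.048); t,th,r=fit2d([(-.085,.032),(-.085,-.032),(.085,-.032),(.085,.032)],w); print("tile",t.round(4),th.round(3),r.tolist())
print("stone",pix2w(s,c2f([(101,280)],o2,5.3),.031).round(4))
# stone segmentation: greyish vs brown
im=cv2.resize(s["img"][195:235,295:325],None,fx=5,fy=5,interpolation=cv2.INTER_CUBIC).astype(int)
m=((im[:,:,0]-im[:,:,2])<12)&(im.sum(2)<330)
n,l,st,ce=cv2.connectedComponentsWithStats(m.astype(np.uint8)); i=1+st[1:,4].argmax()
cn=np.argwhere(l==i)[:,::-1].astype(np.float32); (cx,cy),wh,a=cv2.minAreaRect(cn); print(st[i],(cx,cy),wh,a, pix2w(s,[(cx/5+295,cy/5+195)],.03).round(4))
C=np.cov(cn.T); ev,V=np.linalg.eigh(C); print("sd",ev**.5,V[:,1])
E
```

```text
bin [0.5186 0.2206] -0.098 [[1.7, -0.6], [3.0, -1.5], [-1.9, 1.4], [-2.7, 0.8]]
comp 0.0465 0.101 [0.5747 0.3165]
comp 0.0465 0 [0.5648 0.216 ]
comp 0.0465 -0.101 [0.555  0.1155]
comp -0.0465 0.101 [0.4822 0.3256]
comp -0.0465 0 [0.4723 0.2251]
comp -0.0465 -0.101 [0.4624 0.1246]
peb [[0.559, 0.2278], [0.5463, 0.1137], [0.4864, 0.3292], [0.4731, 0.2268], [0.4618, 0.1225]]
plinth [ 0.4941 -0.0456] 0.304 [[-0.2, 1.4], [0.8, -1.4], [0.4, -0.8], [-1.0, 0.8]]
rack [ 0.5353 -0.3126] -0.592 [[1.4, 1.9], [-2.6, -1.6], [0.2, -0.4], [1.0, 0.1]]
tile [ 0.5388 -0.3175] -0.576 [[-0.1, -0.3], [-1.6, 0.0], [-1.0, 1.7], [2.7, -1.4]]
stone [[ 0.514  -0.0398  0.031 ]]
[  28   52   83   74 4540] (71.08113098144531, 90.63395690917969) (68.61676788330078, 84.7727279663086) 47.48955535888672 [[ 0.512  -0.0415  0.03  ]]
sd [16.94117858 21.40729411] [-0.89415149  0.44776456]
```

Run:
```python
from h import *
leg(.50,-.042,.20,.45)
```

```text
rz 0.728 | x -67.08 y -3.42 z 4.90
```

Emit:
{"op": "send_rows", "data": {"motion": [{"rz":0.1456},{"rz":0.1456},{"rz":0.1456},{"rz":0.1456},{"rz":0.1456}]}}

```text
schema error: expected keys x, y, z, rx, ry, rz, jaw
```

Emit:
{"op": "send_rows", "data": {"motion": [{"x":-2.5,"y":-0.1},{"x":-4.2,"y":-0.2,"z":0.2},{"x":-4.2,"y":-0.2,"z":0.3},{"x":-4.2,"y":-0.2,"z":0.3},{"x":-4.2,"y":-0.2,"z":0.3}]}}

```text
schema error: expected keys x, y, z, rx, ry, rz, jaw
```

Emit:
{"op": "send_rows", "data": {"motion": [{"x":-4.2,"y":-0.2,"z":0.3},{"x":-4.2,"y":-0.2,"z":0.3},{"x":-4.2,"y":-0.2,"z":0.3},{"x":-4.2,"y":-0.2,"z":0.3},{"x":-4.2,"y":-0.2,"z":0.3}]}}

```text
schema error: expected keys x, y, z, rx, ry, rz, jaw
```

Emit:
{"op": "send_rows", "data": {"motion": [{"x":-4.2,"y":-0.2,"z":0.3},{"x":-4.2,"y":-0.2,"z":0.3},{"x":-4.2,"y":-0.2,"z":0.3},{"x":-4.2,"y":-0.2,"z":0.3},{"x":-4.2,"y":-0.2,"z":0.3}]}}

```text
schema error: expected keys x, y, z, rx, ry, rz, jaw
```

Run:
```python
from h import *
import pickle
leg(.50,-.042,.20,.45)
s=snapshot("wrist"); pickle.dump(s,open("w1.pkl","wb")); save(s,"w1",k=1.25); print(np.round(s["extrinsics"],3).tolist(),s["vertical_fov"])
s=get_state(); print(s["tool_pos"],s["q"],s["clock"])
```

```text
rz 0.728 | x -67.08 y -3.42 z 4.90
[[0.383, -0.884, -0.269, 0.169], [0.924, 0.366, 0.113, 0.605], [-0.002, -0.291, 0.957, 0.382], [0.0, 0.0, 0.0, 1.0]] 66.32055572169895
[0.23905774 0.57698014 0.24909575] [-1.14422288  0.68979738 -0.19456455  1.56608882  0.15730126  0.90248105
 -0.21511218] 0.15
```

View pics/w1.png

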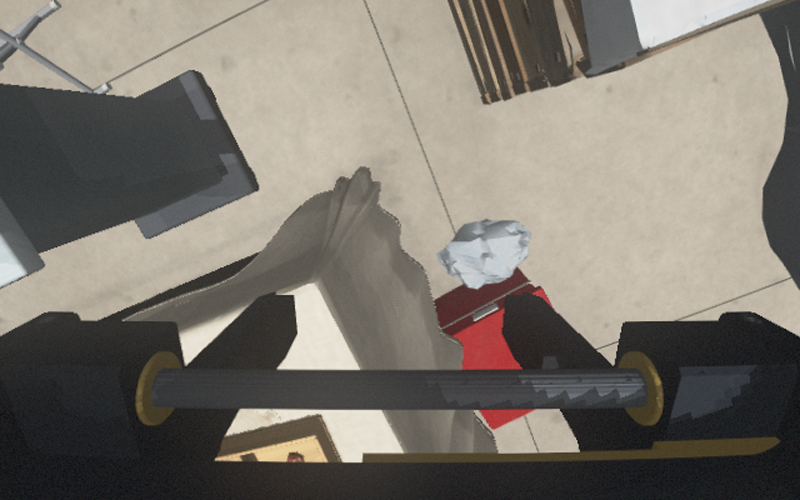

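Nothing moved, because every row needs all seven keys. I'll resend the rows in full.

Emit:
{"op": "send_rows", "data": {"motion": [{"x":0,"y":0,"z":0,"rx":0,"ry":0,"rz":0.1456,"jaw":8.8},{"x":0,"y":0,"z":0,"rx":0,"ry":0,"rz":0.1456,"jaw":8.8},{"x":0,"y":0,"z":0,"rx":0,"ry":0,"rz":0.1456,"jaw":8.8},{"x":0,"y":0,"z":0,"rx":0,"ry":0,"rz":0.1456,"jaw":8.8},{"x":0,"y":0,"z":0,"rx":0,"ry":0,"rz":0.1456,"jaw":8.8}]}}

```text
clock: 0.65
tool_pos: [0.2391, 0.5772, 0.2494]
eef_rot: [0.534, 0.845, -0.0, 0.0]
contact_force: [0.3, -0.3, -0.3]
opening: 0.997
finger_force: 0.0
```

Emit:
{"op": "send_rows", "data": {"motion": [{"x":-2.5,"y":-0.1,"z":0,"rx":0,"ry":0,"rz":0,"jaw":8.8},{"x":-4.2,"y":-0.2,"z":0.3,"rx":0,"ry":0,"rz":0,"jaw":8.8},{"x":-4.2,"y":-0.2,"z":0.3,"rx":0,"ry":0,"rz":0,"jaw":8.8},{"x":-4.2,"y":-0.2,"z":0.3,"rx":0,"ry":0,"rz":0,"jaw":8.8},{"x":-4.2,"y":-0.2,"z":0.3,"rx":0,"ry":0,"rz":0,"jaw":8.8}]}}

```text
clock: 1.15
tool_pos: [0.3154, 0.3981, 0.2375]
eef_rot: [0.531, 0.847, -0.0, 0.0]
contact_force: [0.9, 0.5, -0.6]
opening: 1.001
finger_force: 0.0
```

Emit:
{"op": "send_rows", "data": {"motion": [{"x":-4.2,"y":-0.2,"z":0.3,"rx":0,"ry":0,"rz":0,"jaw":8.8},{"x":-4.2,"y":-0.2,"z":0.3,"rx":0,"ry":0,"rz":0,"jaw":8.8},{"x":-4.2,"y":-0.2,"z":0.3,"rx":0,"ry":0,"rz":0,"jaw":8.8},{"x":-4.2,"y":-0.2,"z":0.3,"rx":0,"ry":0,"rz":0,"jaw":8.8},{"x":-4.2,"y":-0.2,"z":0.3,"rx":0,"ry":0,"rz":0,"jaw":8.8}]}}

```text
clock: 1.65
tool_pos: [0.3978, 0.2048, 0.2226]
eef_rot: [0.531, 0.847, 0.0, 0.0]
contact_force: [0.8, -0.9, -0.0]
opening: 0.998
finger_force: 0.0
```

Emit:
{"op": "send_rows", "data": {"motion": [{"x":-4.2,"y":-0.2,"z":0.3,"rx":0,"ry":0,"rz":0,"jaw":8.8},{"x":-4.2,"y":-0.2,"z":0.3,"rx":0,"ry":0,"rz":0,"jaw":8.8},{"x":-4.2,"y":-0.2,"z":0.3,"rx":0,"ry":0,"rz":0,"jaw":8.8},{"x":-4.2,"y":-0.2,"z":0.3,"rx":0,"ry":0,"rz":0,"jaw":8.8},{"x":-4.2,"y":-0.2,"z":0.3,"rx":0,"ry":0,"rz":0,"jaw":8.8}]}}

```text
clock: 2.15
tool_pos: [0.4802, 0.0112, 0.2075]
eef_rot: [0.532, 0.847, 0.0, -0.0]
contact_force: [0.6, 0.4, 0.1]
opening: 0.996
finger_force: 0.0
```

Run:
```python
from h import *
import pickle
leg(.512,-.041,.20,.45)
s=snapshot("wrist"); pickle.dump(s,open("w2.pkl","wb")); save(s,"w2",k=1.25)
s=get_state(); print(s["tool_pos"],s["q"],s["clock"],s["contact_force"])
```

```text
rz 0.000 | x -6.08 y 0.59 z 0.75
[0.48275844 0.00249999 0.20725237] [-0.04350084  0.57375141 -0.09490692  2.03586363  0.11243895  0.53514265
  0.21866373] 2.2 [ 2.77701492 -4.96932626  0.12435291]
```

View pics/w2.png

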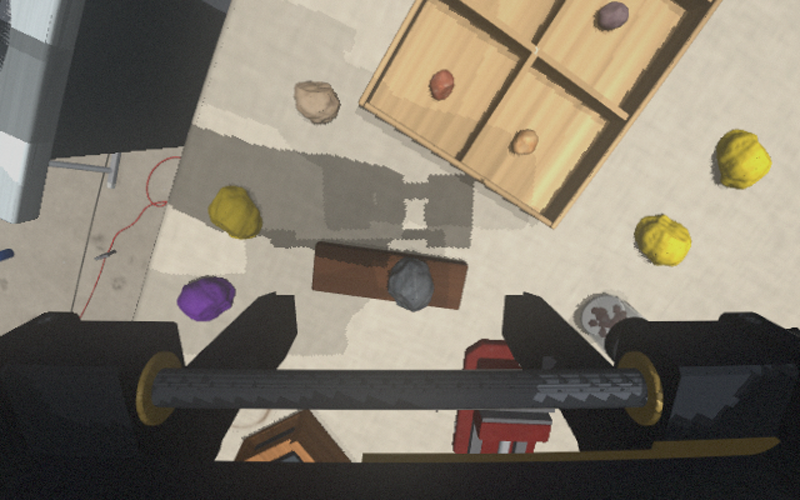

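The wrist view shows the stone at about (410,282), with its long axis near image-vertical, so the jaw direction is already right. The plinth corners are near (316,243), (467,262), (460,308) and (314,288).

Run:
```python
from h import *
import pickle
s=pickle.load(open("w2.pkl","rb"))
im=s["img"][195:255,300:360].astype(int); m=(abs(im[:,:,0]-im[:,:,2])<22)&(im.sum(2)<420)
n,l,st,ce=cv2.connectedComponentsWithStats(m.astype(np.uint8)); i=1+st[1:,4].argmax()
cn=np.argwhere(l==i)[:,::-1]+[300,195]; w=pix2w(s,cn,.028)[:,:2]
print(st[i]); r=cv2.minAreaRect((w*1000).astype(np.float32)); print(r)
ev,V=np.linalg.eigh(np.cov(w.T)); print(ev**.5,np.arctan2(V[1,0],V[0,0]),w.mean(0))
w=pix2w(s,np.array([(467,262),(460,308),(314,288),(316,243)])/1.25,.016); t,th,r=fit2d([(.07,.023),(.07,-.023),(-.07,-.023),(-.07,.023)],w); print("plinth",t.round(4),th.round(3),r.tolist())
```

```text
[   0    0   60   55 1654]
((507.5904846191406, -34.073551177978516), (65.5838851928711, 57.210514068603516), 13.216595649719238)
[0.01246318 0.01710351] -2.2928351651135372 [ 0.50898163 -0.03020202]
plinth [ 0.4953 -0.0412] 0.314 [[2.5, 1.2], [0.5, 0.4], [-1.7, -2.1], [-1.3, 0.6]]
```

Run:
```python
from h import *
import pickle
s=pickle.load(open("w2.pkl","rb"))
p=pix2w(s,np.array([(411,282),(405,254),(416,311)])/1.25,.028); print(p.round(4), np.arctan2(*(p[1]-p[2])[1::-1])-np.pi/2)
c=leg(.5115,-.0405,.10,.42)
c=leg(.5115,-.0405,.031,.42,c)
```

```text
[[ 0.5129 -0.034   0.028 ]
 [ 0.4967 -0.0129  0.028 ]
 [ 0.5295 -0.0573  0.028 ]] 0.6355098860359769
rz 0.019 | x -5.10 y 0.87 z 10.73
rz -0.000 | x 0.00 y 0.00 z 6.90
```

Run:
```python
from h import *
print(get_state()["tool_pos"],get_state()["clock"])
c=leg(.5125,-.038,.10,.50)
```

```text
[0.48275844 0.00249999 0.20725237] 2.2
rz -0.061 | x -4.98 y 0.67 z 10.73
```

Emit:
{"op": "send_rows", "data": {"motion": [{"x":0,"y":0,"z":0,"rx":0,"ry":0,"rz":-0.06,"jaw":8.8},{"x":-2.5,"y":0.3,"z":2,"rx":0,"ry":0,"rz":0,"jaw":8.8},{"x":-2.5,"y":0.4,"z":3,"rx":0,"ry":0,"rz":0,"jaw":8.8},{"x":0,"y":0,"z":3,"rx":0,"ry":0,"rz":0,"jaw":8.8},{"x":0,"y":0,"z":2.7,"rx":0,"ry":0,"rz":0,"jaw":8.8}]}}

```text
clock: 2.7
tool_pos: [0.5105, -0.0281, 0.0993]
eef_rot: [0.507, 0.862, 0.0, 0.0]
contact_force: [1.1, 0.3, -0.9]
opening: 0.999
finger_force: 0.0
```

Emit:
{"op": "send_rows", "data": {"motion": [{"x":0,"y":0,"z":2,"rx":0,"ry":0,"rz":0,"jaw":8.8},{"x":0,"y":0,"z":2,"rx":0,"ry":0,"rz":0,"jaw":8.8},{"x":0,"y":0,"z":1.8,"rx":0,"ry":0,"rz":0,"jaw":8.8},{"x":0,"y":0,"z":1.1,"rx":0,"ry":0,"rz":0,"jaw":8.8},{"x":0,"y":0,"z":0,"rx":0,"ry":0,"rz":0,"jaw":8.8}]}}

```text
clock: 3.2
tool_pos: [0.5095, -0.0271, 0.0305]
eef_rot: [0.506, 0.863, -0.001, -0.001]
contact_force: [-0.2, 0.2, 0.5]
opening: 0.996
finger_force: 0.0
```

Emit:
{"op": "send_rows", "data": {"grip_force": 25, "motion": [{"x":0,"y":0,"z":0,"rx":0,"ry":0,"rz":0,"jaw":3},{"x":0,"y":0,"z":0,"rx":0,"ry":0,"rz":0,"jaw":3},{"x":0,"y":0,"z":0,"rx":0,"ry":0,"rz":0,"jaw":3},{"x":0,"y":0,"z":0,"rx":0,"ry":0,"rz":0,"jaw":3},{"x":0,"y":0,"z":0,"rx":0,"ry":0,"rz":0,"jaw":3}]}}

```text
clock: 3.7
tool_pos: [0.5105, -0.0274, 0.0321]
eef_rot: [0.506, 0.863, 0.0, 0.0]
contact_force: [0.2, -0.8, 0.1]
opening: 0.569
finger_force: 0.0
```

Emit:
{"op": "send_rows", "data": {"motion": [{"x":0,"y":0,"z":0,"rx":0,"ry":0,"rz":0,"jaw":3},{"x":0,"y":0,"z":0,"rx":0,"ry":0,"rz":0,"jaw":3},{"x":0,"y":0,"z":-1,"rx":0,"ry":0,"rz":0,"jaw":3},{"x":0,"y":0,"z":-2,"rx":0,"ry":0,"rz":0,"jaw":3},{"x":0,"y":0,"z":-2,"rx":0,"ry":0,"rz":0,"jaw":3}]}}

```text
clock: 4.2
tool_pos: [0.5099, -0.0273, 0.0825]
eef_rot: [0.506, 0.863, -0.0, -0.0]
contact_force: [-0.1, 0.3, -0.8]
opening: 0.416
finger_force: 24.3
```

Emit:
{"op": "send_rows", "data": {"grip_force": 35, "motion": [{"x":0,"y":0,"z":-2,"rx":0,"ry":0,"rz":-0.1,"jaw":3},{"x":0,"y":0,"z":-2,"rx":0,"ry":0,"rz":-0.14,"jaw":3},{"x":0,"y":0,"z":0,"rx":0,"ry":0,"rz":-0.14,"jaw":3},{"x":0,"y":0,"z":0,"rx":0,"ry":0,"rz":-0.14,"jaw":3},{"x":0,"y":0,"z":0,"rx":0,"ry":0,"rz":-0.14,"jaw":3}]}}

```text
clock: 4.7
tool_pos: [0.5103, -0.0275, 0.1226]
eef_rot: [0.196, 0.981, -0.0, 0.0]
contact_force: [0.1, 0.1, -1.2]
opening: 0.414
finger_force: 34.0
```

Emit:
{"op": "send_rows", "data": {"motion": [{"x":0,"y":0,"z":0,"rx":0,"ry":0,"rz":-0.14,"jaw":3},{"x":0,"y":0,"z":0,"rx":0,"ry":0,"rz":-0.1,"jaw":3},{"x":0,"y":0,"z":0,"rx":0,"ry":0,"rz":-0.06,"jaw":3},{"x":0,"y":0,"z":0,"rx":0,"ry":0,"rz":0,"jaw":3},{"x":0,"y":0,"z":0,"rx":0,"ry":0,"rz":0,"jaw":3}]}}

```text
clock: 5.2
tool_pos: [0.5102, -0.0275, 0.122]
eef_rot: [0.051, 0.999, -0.0, 0.0]
contact_force: [-0.1, -0.9, -0.5]
opening: 0.413
finger_force: 34.0
```

Run:
```python
from h import *
s=get_state(); print(s["tool_pos"],s["opening"])
c=leg(.562,.3177,.11,1.473); c=leg(.562,.3177,.0215,1.473,c)
```

```text
[ 0.51019859 -0.02752938  0.12204333] 0.41285809897346365
rz -0.005 | x -1.78 y 34.86 z 1.20
rz -0.000 | x 0.00 y 0.00 z 8.85
```

Emit:
{"op": "send_rows", "data": {"motion": [{"x":-0.2,"y":2,"z":0,"rx":0,"ry":0,"rz":0,"jaw":3},{"x":-0.2,"y":3.5,"z":0,"rx":0,"ry":0,"rz":0,"jaw":3},{"x":-0.2,"y":4,"z":0,"rx":0,"ry":0,"rz":0,"jaw":3},{"x":-0.2,"y":4,"z":0,"rx":0,"ry":0,"rz":0,"jaw":3},{"x":-0.2,"y":4,"z":0,"rx":0,"ry":0,"rz":0,"jaw":3}]}}

```text
clock: 5.7
tool_pos: [0.5378, 0.1473, 0.1219]
eef_rot: [0.051, 0.999, -0.0, 0.0]
contact_force: [1.0, -0.2, -1.3]
opening: 0.415
finger_force: 34.0
```

Emit:
{"op": "send_rows", "data": {"motion": [{"x":-0.2,"y":4,"z":0,"rx":0,"ry":0,"rz":0,"jaw":3},{"x":-0.2,"y":4,"z":0.2,"rx":0,"ry":0,"rz":0,"jaw":3},{"x":-0.2,"y":4,"z":0.3,"rx":0,"ry":0,"rz":0,"jaw":3},{"x":-0.2,"y":3.4,"z":0.4,"rx":0,"ry":0,"rz":0,"jaw":3},{"x":0,"y":2,"z":0.3,"rx":0,"ry":0,"rz":0,"jaw":3}]}}

```text
clock: 6.2
tool_pos: [0.5627, 0.3223, 0.1098]
eef_rot: [0.049, 0.999, 0.001, 0.0]
contact_force: [0.7, -0.3, -0.5]
opening: 0.415
finger_force: 34.0
```

Emit:
{"op": "send_rows", "data": {"motion": [{"x":0,"y":0,"z":0,"rx":0,"ry":0,"rz":0,"jaw":3},{"x":0,"y":0,"z":0,"rx":0,"ry":0,"rz":0,"jaw":3},{"x":0,"y":0,"z":1,"rx":0,"ry":0,"rz":0,"jaw":3},{"x":0,"y":0,"z":1,"rx":0,"ry":0,"rz":0,"jaw":3},{"x":0,"y":0,"z":0,"rx":0,"ry":0,"rz":0,"jaw":3}]}}

```text
clock: 6.7
tool_pos: [0.5625, 0.3157, 0.0878]
eef_rot: [0.051, 0.999, -0.002, -0.001]
contact_force: [-0.2, -0.4, -1.0]
opening: 0.415
finger_force: 34.0
```

Run:
```python
from h import *
import pickle
s=snapshot("wrist"); pickle.dump(s,open("w3.pkl","wb")); save(s,"w3",k=1.25)
s=get_state(); print(s["tool_pos"],s["opening"])
c=leg(.562,.3177,.0215,1.473)
```

```text
[0.56282515 0.31645304 0.08852968] 0.414323901187954
rz -0.004 | x 0.09 y 0.12 z 6.70
```

View pics/w3.png

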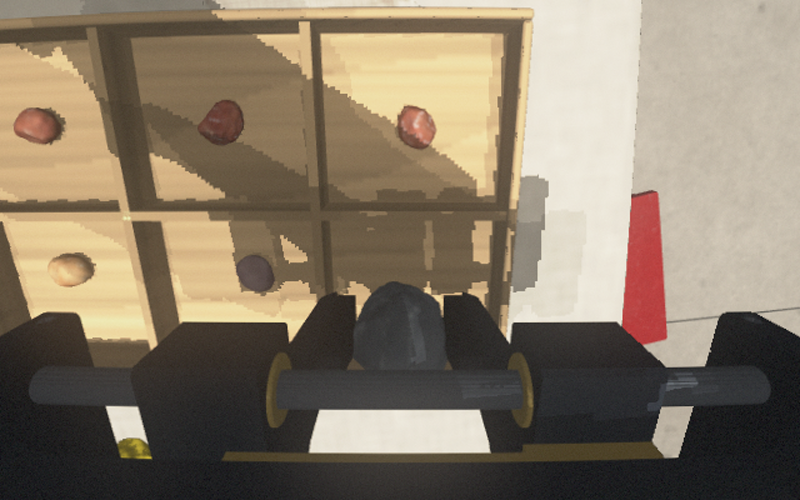

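The wrist view shows the stone held between the fingers at about (400,325), over the empty compartment (columns 320–503). The pebbles are at (416,127), (222,122), (38,125), (72,270) and (256,273). I'll lower the stone.

Emit:
{"op": "send_rows", "data": {"motion": [{"x":0,"y":0,"z":1.5,"rx":0,"ry":0,"rz":0,"jaw":3},{"x":0,"y":0.2,"z":1.7,"rx":0,"ry":0,"rz":0,"jaw":3},{"x":0,"y":0,"z":1.7,"rx":0,"ry":0,"rz":0,"jaw":3},{"x":0,"y":0,"z":1.2,"rx":0,"ry":0,"rz":0,"jaw":3},{"x":0,"y":0,"z":0.5,"rx":0,"ry":0,"rz":0,"jaw":3}]}}

```text
clock: 7.25
tool_pos: [0.5624, 0.3194, 0.0214]
eef_rot: [0.05, 0.999, -0.001, -0.001]
contact_force: [0.2, 0.5, -0.2]
opening: 0.417
finger_force: 34.0
```

Emit:
{"op": "send_rows", "data": {"motion": [{"x":0,"y":0,"z":0,"rx":0,"ry":0,"rz":0,"jaw":3},{"x":0,"y":0,"z":0,"rx":0,"ry":0,"rz":0,"jaw":4},{"x":0,"y":0,"z":0,"rx":0,"ry":0,"rz":0,"jaw":4.6},{"x":0,"y":0,"z":0,"rx":0,"ry":0,"rz":0,"jaw":4.6},{"x":0,"y":0,"z":0,"rx":0,"ry":0,"rz":0,"jaw":4.6}]}}

```text
clock: 7.75
tool_pos: [0.5639, 0.3203, 0.0244]
eef_rot: [0.05, 0.999, 0.0, 0.0]
contact_force: [-0.6, -0.1, 0.5]
opening: 0.523
finger_force: 0.0
```

Emit:
{"op": "send_rows", "data": {"motion": [{"x":0,"y":0,"z":-1.5,"rx":0,"ry":0,"rz":0,"jaw":4.6},{"x":0,"y":0,"z":-3,"rx":0,"ry":0,"rz":0,"jaw":4.6},{"x":0,"y":0,"z":-3.5,"rx":0,"ry":0,"rz":0,"jaw":4.6},{"x":0,"y":0,"z":-4,"rx":0,"ry":0,"rz":0,"jaw":0},{"x":0,"y":0,"z":-3,"rx":0,"ry":0,"rz":0,"jaw":0}]}}

```text
clock: 8.25
tool_pos: [0.5641, 0.3206, 0.1775]
eef_rot: [0.05, 0.999, 0.001, 0.001]
contact_force: [1.0, 1.1, -0.3]
opening: 0.363
finger_force: 0.0
```

Run:
```python
from h import *
import pickle
s=pickle.load(open("w3.pkl","rb"))
f=lambda a:(np.array(a)/1.25)
print("peb b,t,r1,r2,r3",pix2w(s,f([(256,273),(72,270),(416,127),(222,122),(38,125)]),.0125)[:,:2].round(4).tolist())
print("crosses z34 at tray (0,+-.0505)",pix2w(s,f([(316,214),(125,214)]),.034)[:,:2].round(4).tolist())
s=get_state(); print(s["tool_pos"],s["opening"])
t=np.array([.5353,-.3126]); a=-.592; u=np.array([np.cos(a),np.sin(a)])
print("push start",t+u*.12, "near end",t-u*.095,"perp yaw",a+np.pi/2)
p=t+u*.125; c=leg(*p,.12,a+np.pi/2)
```

```text
peb b,t,r1,r2,r3 [[0.559, 0.2306], [0.5461, 0.1184], [0.4871, 0.3314], [0.4736, 0.2301], [0.4627, 0.1278]]
crosses z34 at tray (0,+-.0505) [[0.5236, 0.277], [0.5132, 0.179]]
[0.56407863 0.32055958 0.17754299] 0.36303781115016703
push start [ 0.63487916 -0.37956261] near end [ 0.4564665  -0.25958793] perp yaw 0.9787963267948966
rz 0.491 | x -45.44 y -54.15 z 5.75
```

Emit:
{"op": "send_rows", "data": {"motion": [{"x":0,"y":0,"z":0,"rx":0,"ry":0,"rz":0.1,"jaw":0},{"x":0,"y":0,"z":0,"rx":0,"ry":0,"rz":0.14,"jaw":0},{"x":0,"y":0,"z":0,"rx":0,"ry":0,"rz":0.14,"jaw":0},{"x":0,"y":0,"z":0,"rx":0,"ry":0,"rz":0.111,"jaw":0},{"x":0,"y":0,"z":0,"rx":0,"ry":0,"rz":0,"jaw":0}]}}

```text
clock: 8.75
tool_pos: [0.5635, 0.3204, 0.1751]
eef_rot: [0.292, 0.957, 0.0, 0.001]
contact_force: [-0.1, 0.2, -0.8]
opening: 0.006
finger_force: 0.0
```

Emit:
{"op": "send_rows", "data": {"motion": [{"x":-2.6,"y":-3.1,"z":0,"rx":0,"ry":0,"rz":0,"jaw":0},{"x":-2.6,"y":-3.1,"z":0,"rx":0,"ry":0,"rz":0,"jaw":0},{"x":-2.6,"y":-3.1,"z":0,"rx":0,"ry":0,"rz":0,"jaw":0},{"x":-2.6,"y":-3.1,"z":0,"rx":0,"ry":0,"rz":0,"jaw":0},{"x":-2.6,"y":-3.1,"z":0,"rx":0,"ry":0,"rz":0,"jaw":0}]}}

```text
clock: 9.25
tool_pos: [0.5851, 0.1174, 0.1746]
eef_rot: [0.29, 0.957, 0.0, 0.0]
contact_force: [-0.4, -0.1, -0.1]
opening: 0.007
finger_force: 0.0
```

Emit:
{"op": "send_rows", "data": {"motion": [{"x":-2.6,"y":-3.1,"z":0,"rx":0,"ry":0,"rz":0,"jaw":0},{"x":-2.6,"y":-3.1,"z":0,"rx":0,"ry":0,"rz":0,"jaw":0},{"x":-2.6,"y":-3.1,"z":0,"rx":0,"ry":0,"rz":0,"jaw":0},{"x":-2.6,"y":-3.1,"z":0,"rx":0,"ry":0,"rz":0,"jaw":0},{"x":-2.6,"y":-3.1,"z":0,"rx":0,"ry":0,"rz":0,"jaw":0}]}}

```text
clock: 9.75
tool_pos: [0.6065, -0.084, 0.1746]
eef_rot: [0.29, 0.957, 0.0, 0.0]
contact_force: [1.7, -0.6, 0.7]
opening: 0.005
finger_force: 0.0
```

Emit:
{"op": "send_rows", "data": {"motion": [{"x":-2.6,"y":-3.1,"z":0,"rx":0,"ry":0,"rz":0,"jaw":0},{"x":-2.6,"y":-3.1,"z":0,"rx":0,"ry":0,"rz":0,"jaw":0},{"x":-2.6,"y":-3.1,"z":0,"rx":0,"ry":0,"rz":0,"jaw":0},{"x":-2.6,"y":-3.1,"z":0,"rx":0,"ry":0,"rz":0,"jaw":0},{"x":-2.6,"y":-3.1,"z":0,"rx":0,"ry":0,"rz":0,"jaw":0}]}}

```text
clock: 10.25
tool_pos: [0.6277, -0.2853, 0.1746]
eef_rot: [0.29, 0.957, 0.0, 0.0]
contact_force: [1.4, -0.1, -0.1]
opening: 0.003
finger_force: 0.0
```

Emit:
{"op": "send_rows", "data": {"motion": [{"x":-2.6,"y":-3.1,"z":1,"rx":0,"ry":0,"rz":0,"jaw":0},{"x":-1.9,"y":-2.3,"z":2,"rx":0,"ry":0,"rz":0,"jaw":0},{"x":-1.2,"y":-1.4,"z":2,"rx":0,"ry":0,"rz":0,"jaw":0},{"x":-0.7,"y":-0.8,"z":1,"rx":0,"ry":0,"rz":0,"jaw":0},{"x":0,"y":0,"z":0,"rx":0,"ry":0,"rz":0,"jaw":0}]}}

```text
clock: 10.75
tool_pos: [0.637, -0.3834, 0.1121]
eef_rot: [0.292, 0.956, -0.0, -0.001]
contact_force: [0.3, -0.3, -0.4]
opening: -0.003
finger_force: 0.0
```

Run:
```python
from h import *
import pickle
snapshot("top"); st=get_state(); s=snapshot("top"); pickle.dump(s,open("top1.pkl","wb"))
w=snapshot("wrist"); pickle.dump(w,open("w4.pkl","wb"))
p=st["tool_pos"]; M=R.from_quat(st["eef_rot"]).as_matrix(); print(p,st["opening"],w2pix(s,[p,p+.011*M[:,2]]),w2pix(w,[p,p+.011*M[:,2]]))
a=s["img"][150:262,155:295]; b=s["img"][150:262,360:460]
A=np.hstack([cv2.resize(x,None,fx=3.3,fy=3.3,interpolation=cv2.INTER_CUBIC) for x in (a,b)])
B=cv2.resize(w["img"],None,fx=.6,fy=.6)[:230]; B=np.hstack([B,np.zeros((len(B),A.shape[1]-B.shape[1],3),np.uint8)]); o=np.vstack([A,B]); print(o.shape); cv2.imwrite("pics/m1.png",o[:,:,::-1])
```

```text
[ 0.63831346 -0.3817209   0.11352672] 0.009136360220856 [[432.21948088 165.71679025]
 [431.08448653 166.53410216]] [[318.23004984 261.93990403]
 [318.27472583 251.53068404]]
(600, 792, 3)
```

View pics/m1.png

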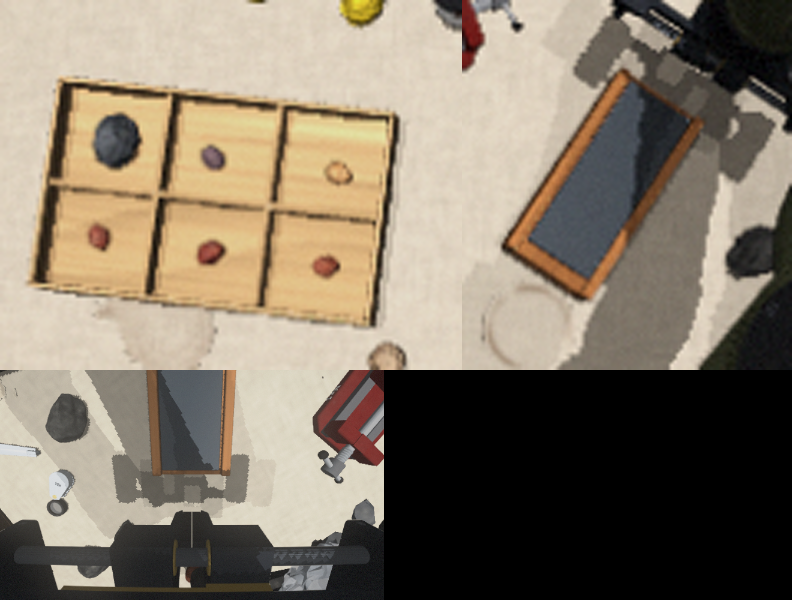

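The stone sits in the far-left compartment at (116,140). In the wrist view the rack is straight ahead of the closed fingers, with its far end at row ~173 of the full image. Now I'll lower behind the tile and push.

Emit:
{"op": "send_rows", "data": {"motion": [{"x":0,"y":0,"z":2,"rx":0,"ry":0,"rz":0,"jaw":0},{"x":0,"y":0,"z":2,"rx":0,"ry":0,"rz":0,"jaw":0},{"x":0,"y":0.1,"z":1.5,"rx":0,"ry":0,"rz":0,"jaw":0},{"x":0,"y":0,"z":0.4,"rx":0,"ry":0,"rz":0,"jaw":0},{"x":0,"y":0,"z":0,"rx":0,"ry":0,"rz":0,"jaw":0}]}}

```text
clock: 11.4
tool_pos: [0.6387, -0.3807, 0.0537]
eef_rot: [0.291, 0.957, 0.0, -0.001]
contact_force: [0.1, 0.5, -0.1]
opening: 0.006
finger_force: 0.0
```

Run:
```python
from h import *
import pickle
w=pickle.load(open("w4.pkl","rb")); f=lambda a:(np.array(a)-[0,370])/.6
q=pix2w(w,f([(149,474),(233,475),(148,375),(237,375)]),.048)[:,:2]
t=np.array([.5353,-.3126]); a=-.592; u=np.array([np.cos(a),np.sin(a)]); n=np.array([-u[1],u[0]])
for z in q: print("rack frame",((z-t)@u).round(4),((z-t)@n).round(4))
p=get_state()["tool_pos"]; print(p,(p[:2]-t)@u,(p[:2]-t)@n)
```

```text
rack frame 0.0943 -0.0468
rack frame 0.0953 0.047
rack frame -0.0044 -0.0419
rack frame -0.0046 0.0448
[ 0.63873452 -0.38067997  0.05372438] 0.12382278883594149 0.0012241650460370962
```

Emit:
{"op": "send_rows", "data": {"grip_force": 20, "motion": [{"x":1,"y":0,"z":0,"rx":0,"ry":0,"rz":0,"jaw":0},{"x":0.6,"y":0,"z":0,"rx":0,"ry":0,"rz":0,"jaw":0},{"x":0.6,"y":0,"z":0,"rx":0,"ry":0,"rz":0,"jaw":0},{"x":0.8,"y":0,"z":0,"rx":0,"ry":0,"rz":0,"jaw":0},{"x":0.8,"y":0,"z":0,"rx":0,"ry":0,"rz":0,"jaw":0}]}}

```text
clock: 11.9
tool_pos: [0.6081, -0.3605, 0.0555]
eef_rot: [0.292, 0.957, -0.0, 0.001]
contact_force: [1.5, -0.7, 0.1]
opening: 0.008
finger_force: 0.8
```

Emit:
{"op": "send_rows", "data": {"motion": [{"x":0.8,"y":0,"z":0,"rx":0,"ry":0,"rz":0,"jaw":0},{"x":0.8,"y":0,"z":0,"rx":0,"ry":0,"rz":0,"jaw":0},{"x":0.8,"y":0,"z":0,"rx":0,"ry":0,"rz":0,"jaw":0},{"x":0.8,"y":0,"z":0,"rx":0,"ry":0,"rz":0,"jaw":0},{"x":0.5,"y":0,"z":0,"rx":0,"ry":0,"rz":0,"jaw":0}]}}

```text
clock: 12.4
tool_pos: [0.5768, -0.3394, 0.0552]
eef_rot: [0.292, 0.957, -0.0, 0.001]
contact_force: [3.6, -1.6, 3.1]
opening: 0.007
finger_force: 1.8
```

Run:
```python
from h import *
import pickle
t=np.array([.5353,-.3126]); a=-.592; u=np.array([np.cos(a),np.sin(a)]); n=np.array([-u[1],u[0]])
w=snapshot("wrist"); st=get_state(); p=st["tool_pos"]; print(p,(p[:2]-t)@u,(p[:2]-t)@n,st["contact_force"])
# brightness profile along channel centre, top and wrist
for nm,s in (("w",w),("t",snapshot("top"))):
    r=np.arange(-.175,-.06,.005); px=w2pix(s,[[*(t+u*k),.048] for k in r]).round().astype(int)
    print(nm,[(int(k*1000),s["img"][b,c].tolist()) for k,(c,b) in zip(r,px) if 0<=b<400 and 0<=c<640])
```

```text
[ 0.57609828 -0.33897086  0.05503242] 0.048570997847453494 0.0008830955102399875 [ 0.91737603 -1.61335605  2.30421247]
w [(-64, [87, 96, 102])]
t [(-175, [164, 144, 124]), (-169, [196, 184, 165]), (-164, [201, 187, 170]), (-159, [201, 188, 170]), (-154, [203, 190, 171]), (-149, [200, 187, 170]), (-144, [200, 187, 168]), (-139, [194, 182, 164]), (-134, [78, 72, 62]), (-129, [66, 70, 76]), (-124, [81, 86, 95]), (-119, [79, 86, 91]), (-114, [79, 88, 94]), (-109, [78, 86, 91]), (-104, [79, 83, 92]), (-99, [76, 83, 90]), (-94, [78, 86, 93]), (-89, [72, 79, 89]), (-84, [79, 85, 92]), (-79, [79, 83, 93]), (-74, [78, 84, 92]), (-69, [78, 84, 92]), (-64, [76, 82, 88])]
```

The tile now overhangs by about 36 mm. I'll push another 2.1 cm, then back off.

Emit:
{"op": "send_rows", "data": {"motion": [{"x":0.5,"y":0,"z":0,"rx":0,"ry":0,"rz":0,"jaw":0},{"x":0.6,"y":0,"z":0,"rx":0,"ry":0,"rz":0,"jaw":0},{"x":0.6,"y":0,"z":0,"rx":0,"ry":0,"rz":0,"jaw":0},{"x":0.4,"y":0,"z":0,"rx":0,"ry":0,"rz":0,"jaw":0},{"x":0.1,"y":0,"z":0,"rx":0,"ry":0,"rz":0,"jaw":0}]}}

```text
clock: 13.0
tool_pos: [0.558, -0.3269, 0.0546]
eef_rot: [0.291, 0.957, 0.0, -0.0]
contact_force: [1.8, -1.4, 1.6]
opening: 0.004
finger_force: 1.3
```

Emit:
{"op": "send_rows", "data": {"motion": [{"x":-0.5,"y":0,"z":0,"rx":0,"ry":0,"rz":0,"jaw":0},{"x":-0.5,"y":0,"z":-1,"rx":0,"ry":0,"rz":0,"jaw":0},{"x":0,"y":0,"z":-3,"rx":0,"ry":0,"rz":0,"jaw":0},{"x":0,"y":0,"z":-3,"rx":0,"ry":0,"rz":0,"jaw":4},{"x":0,"y":0,"z":-3,"rx":0,"ry":0,"rz":0,"jaw":8.8}]}}

```text
clock: 13.5
tool_pos: [0.5664, -0.3326, 0.1557]
eef_rot: [0.292, 0.957, 0.0, -0.001]
contact_force: [-0.5, -0.6, -0.3]
opening: 0.163
finger_force: 0.0
```

Emit:
{"op": "send_rows", "data": {"motion": [{"x":1,"y":0,"z":0,"rx":0,"ry":0,"rz":0,"jaw":8.8},{"x":2,"y":0,"z":0,"rx":0,"ry":0,"rz":0,"jaw":8.8},{"x":0.5,"y":0,"z":0,"rx":0,"ry":0,"rz":0,"jaw":8.8},{"x":0,"y":0,"z":0,"rx":0,"ry":0,"rz":0,"jaw":8.8},{"x":0,"y":0,"z":0,"rx":0,"ry":0,"rz":0,"jaw":8.8}]}}

```text
clock: 14.0
tool_pos: [0.5384, -0.3138, 0.1547]
eef_rot: [0.292, 0.957, 0.0, 0.0]
contact_force: [0.8, -0.2, -0.3]
opening: 0.618
finger_force: 0.0
```

Run:
```python
from h import *
import pickle
w=snapshot("wrist"); s=snapshot("top"); pickle.dump((w,s),open("w5.pkl","wb")); st=get_state(); p=st["tool_pos"]
t=np.array([.5353,-.3126]); a=-.592; u=np.array([np.cos(a),np.sin(a)]); n=np.array([-u[1],u[0]])
print(p,(p[:2]-t)@u,(p[:2]-t)@n)
A=cv2.resize(w["img"][:,120:520],None,fx=1,fy=1); B=cv2.resize(s["img"][180:280,330:430],None,fx=4,fy=4,interpolation=cv2.INTER_CUBIC)
cv2.imwrite("pics/m2.png",np.hstack([A,B])[:,:,::-1])
```

```text
[ 0.53850324 -0.31376707  0.1545248 ] 0.003309376782304876 0.000819013223523838
```

View pics/m2.png

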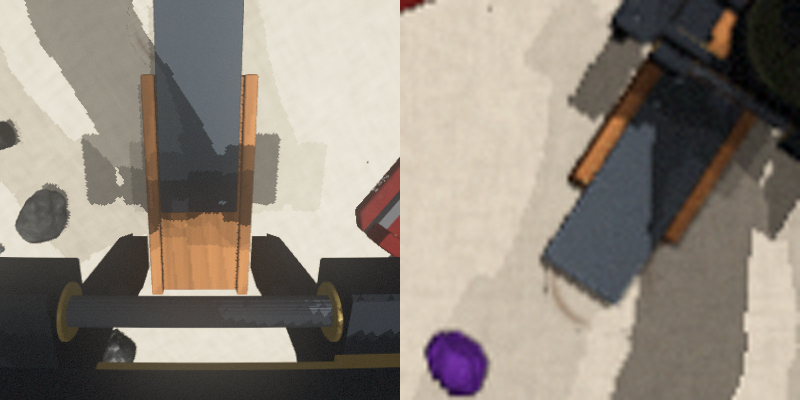

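The tile hangs out of the near end at about (545,258)-(615,302) in the top crop and its back edge is at wrist row 212, so the push worked. Before gripping it, I'll take a settled wrist view of the bare plinth.

Emit:
{"op": "send_rows", "data": {"motion": [{"x":1,"y":1.5,"z":-1,"rx":0,"ry":0,"rz":0,"jaw":8.8},{"x":2.6,"y":3.6,"z":-1,"rx":0,"ry":0,"rz":0,"jaw":8.8},{"x":2.6,"y":3.6,"z":-1,"rx":0,"ry":0,"rz":0,"jaw":8.8},{"x":2.6,"y":3.6,"z":-1,"rx":0,"ry":0,"rz":0,"jaw":8.8},{"x":2.6,"y":3.6,"z":-0.5,"rx":0,"ry":0,"rz":0,"jaw":8.8}]}}

```text
clock: 14.6
tool_pos: [0.5323, -0.1145, 0.2012]
eef_rot: [0.291, 0.957, 0.001, 0.001]
contact_force: [0.6, -1.1, 0.2]
opening: 0.999
finger_force: 0.0
```

Emit:
{"op": "send_rows", "data": {"motion": [{"x":1.8,"y":2.2,"z":0,"rx":0,"ry":0,"rz":0,"jaw":8.8},{"x":0,"y":0,"z":0,"rx":0,"ry":0,"rz":0,"jaw":8.8},{"x":0,"y":0,"z":0,"rx":0,"ry":0,"rz":0,"jaw":8.8},{"x":0,"y":0,"z":0,"rx":0,"ry":0,"rz":0,"jaw":8.8},{"x":0,"y":0,"z":0,"rx":0,"ry":0,"rz":0,"jaw":8.8}]}}

```text
clock: 15.1
tool_pos: [0.5291, -0.0909, 0.1997]
eef_rot: [0.293, 0.956, -0.0, 0.0]
contact_force: [-1.1, 0.3, -0.3]
opening: 0.996
finger_force: 0.0
```

Run:
```python
from h import *
import pickle
w=snapshot("wrist"); s=snapshot("top"); pickle.dump((w,s),open("w6.pkl","wb")); print(get_state()["tool_pos"])
t=np.array([.5353,-.3126]); a=-.592; u=np.array([np.cos(a),np.sin(a)]); n=np.array([-u[1],u[0]])
_,s5=pickle.load(open("w5.pkl","rb")); 
for q in pix2w(s5,(np.array([(545,258),(615,302)])-[400,0])/4+[330,180],.048)[:,:2]: print("tile end rackframe",((q-t)@u).round(4),((q-t)@n).round(4))
w5,_=pickle.load(open("w5.pkl","rb"))
for q in pix2w(w5,np.array([(160,212),(240,212)])+[120,0],.048)[:,:2]: print("tile back rackframe",((q-t)@u).round(4),((q-t)@n).round(4))
for q in pix2w(w5,np.array([(141,75),(257,75)])+[120,0],.048)[:,:2]: print("rack near rackframe",((q-t)@u).round(4),((q-t)@n).round(4))
px=w2pix(w,[(.4941,-.0456,.016)])[0]; print(px)
x0=int(np.clip(px[0]-130,0,380)); y0=int(np.clip(px[1]-100,0,200)); print(x0,y0); save(w,"w6",(x0,y0,x0+260,y0+200),3)
```

```text
[ 0.52914641 -0.09066788  0.19958113]
tile end rackframe -0.1543 0.0262
tile end rackframe -0.1523 -0.0324
tile back rackframe 0.0154 -0.0328
tile back rackframe 0.0154 0.034
rack near rackframe -0.0919 -0.0429
rack near rackframe -0.0918 0.0426
[337.82195904 124.09595273]
207 24
```

View pics/w6.png

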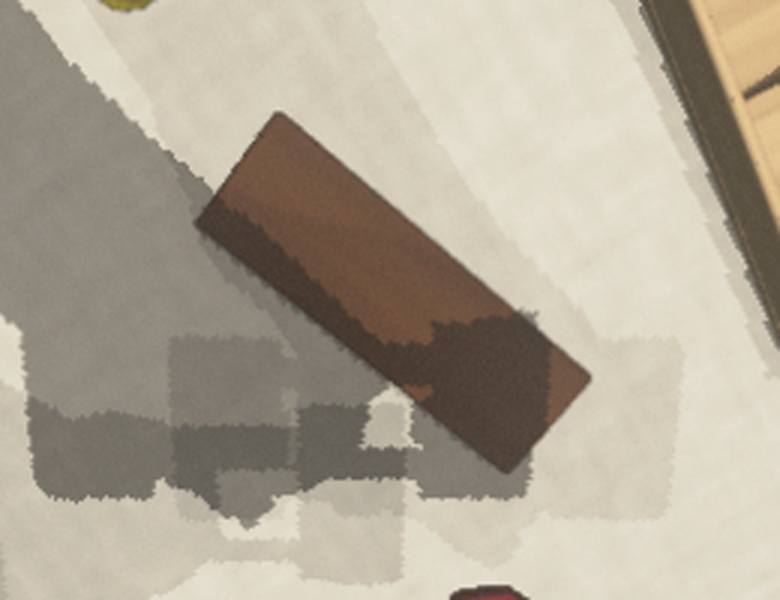

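The plinth corners in the crop are (592,378), (510,474), (195,223) and (278,111).

Run:
```python
from h import *
import pickle
w,_=pickle.load(open("w6.pkl","rb"))
q=pix2w(w,c2f([(592,378),(510,474),(195,223),(278,111)],[207,24],3),.016); P,th,r=fit2d([(.07,.023),(.07,-.023),(-.07,-.023),(-.07,.023)],q); print("plinth",P.round(4),th.round(3),r.tolist())
t=np.array([.5353,-.3126]); a=-.592; u=np.array([np.cos(a),np.sin(a)]); n=np.array([-u[1],u[0]])
g=t-u*.110; print("grasp",g)
c=leg(*g,.13,a+np.pi/2); c=leg(*g,.040,a+np.pi/2,c)
print(get_state()["q"])
```

```text
plinth [ 0.4953 -0.0441] 0.305 [[0.9, 1.6], [1.2, -0.9], [-0.6, -1.0], [-1.6, 0.3]]
grasp [ 0.44401911 -0.2512176 ]
rz -0.002 | x -1.89 y -18.07 z 6.96
rz -0.000 | x 0.00 y 0.00 z 9.00
[ 0.26680761  0.65451121 -0.29976653  1.88061836  0.30185123  0.65068557
  0.76037063]
```

Emit:
{"op": "send_rows", "data": {"motion": [{"x":-0.2,"y":-2,"z":0,"rx":0,"ry":0,"rz":0,"jaw":8.8},{"x":-0.4,"y":-4,"z":1,"rx":0,"ry":0,"rz":0,"jaw":8.8},{"x":-0.4,"y":-4,"z":1,"rx":0,"ry":0,"rz":0,"jaw":8.8},{"x":-0.4,"y":-4,"z":1,"rx":0,"ry":0,"rz":0,"jaw":8.8},{"x":-0.4,"y":-3,"z":1,"rx":0,"ry":0,"rz":0,"jaw":8.8}]}}

```text
clock: 15.7
tool_pos: [0.4473, -0.2437, 0.1592]
eef_rot: [0.293, 0.956, -0.001, -0.0]
contact_force: [0.7, 0.6, 0.1]
opening: 1.001
finger_force: 0.0
```

Emit:
{"op": "send_rows", "data": {"motion": [{"x":-0.1,"y":-1.1,"z":1,"rx":0,"ry":0,"rz":0,"jaw":8.8},{"x":0,"y":0,"z":2,"rx":0,"ry":0,"rz":0,"jaw":8.8},{"x":0,"y":0,"z":2,"rx":0,"ry":0,"rz":0,"jaw":8.8},{"x":0,"y":0,"z":0,"rx":0,"ry":0,"rz":0,"jaw":8.8},{"x":0,"y":0,"z":0,"rx":0,"ry":0,"rz":0,"jaw":8.8}]}}

```text
clock: 16.2
tool_pos: [0.4445, -0.2495, 0.1097]
eef_rot: [0.291, 0.957, 0.0, -0.0]
contact_force: [0.3, -0.8, -0.0]
opening: 1.0
finger_force: 0.0
```

Run:
```python
from h import *
print(get_state()["tool_pos"]); t=np.array([.5353,-.3126]); a=-.592; u=np.array([np.cos(a),np.sin(a)]);c=leg(*(t-u*.110),.040,a+np.pi/2)
```

```text
[ 0.44451475 -0.24949356  0.10966052]
rz 0.001 | x -0.06 y -0.17 z 6.97
```

Emit:
{"op": "send_rows", "data": {"motion": [{"x":0,"y":-0.2,"z":2,"rx":0,"ry":0,"rz":0,"jaw":8.8},{"x":0,"y":0,"z":2,"rx":0,"ry":0,"rz":0,"jaw":8.8},{"x":0,"y":0,"z":2,"rx":0,"ry":0,"rz":0,"jaw":8.8},{"x":0,"y":0,"z":1,"rx":0,"ry":0,"rz":0,"jaw":8.8},{"x":0,"y":0,"z":0,"rx":0,"ry":0,"rz":0,"jaw":8.8}]}}

```text
clock: 16.7
tool_pos: [0.4431, -0.2515, 0.0394]
eef_rot: [0.291, 0.957, 0.0, -0.0]
contact_force: [0.4, 0.9, 0.2]
opening: 1.001
finger_force: 0.0
```

Emit:
{"op": "send_rows", "data": {"grip_force": 20, "motion": [{"x":0,"y":0,"z":0,"rx":0,"ry":0,"rz":0,"jaw":5},{"x":0,"y":0,"z":0,"rx":0,"ry":0,"rz":0,"jaw":5},{"x":0,"y":0,"z":0,"rx":0,"ry":0,"rz":0,"jaw":5},{"x":0,"y":0,"z":0,"rx":0,"ry":0,"rz":0,"jaw":5},{"x":0,"y":0,"z":0,"rx":0,"ry":0,"rz":0,"jaw":5}]}}

```text
clock: 17.2
tool_pos: [0.4434, -0.252, 0.0403]
eef_rot: [0.292, 0.957, 0.0, 0.001]
contact_force: [0.1, 0.3, 4.5]
opening: 0.722
finger_force: 20.0
```

Emit:
{"op": "send_rows", "data": {"grip_force": 60, "motion": [{"x":0,"y":0,"z":0,"rx":0,"ry":0,"rz":0,"jaw":5},{"x":0,"y":0,"z":0,"rx":0,"ry":0,"rz":0,"jaw":5},{"x":0,"y":0,"z":0,"rx":0,"ry":0,"rz":0,"jaw":5},{"x":0,"y":0,"z":0,"rx":0,"ry":0,"rz":0,"jaw":5},{"x":0,"y":0,"z":0,"rx":0,"ry":0,"rz":0,"jaw":5}]}}

```text
clock: 17.7
tool_pos: [0.4434, -0.2519, 0.0403]
eef_rot: [0.292, 0.957, 0.0, 0.001]
contact_force: [-0.5, 0.5, 6.7]
opening: 0.714
finger_force: 60.0
```

Emit:
{"op": "send_rows", "data": {"motion": [{"x":0,"y":0,"z":-0.5,"rx":0,"ry":0,"rz":0,"jaw":5},{"x":0,"y":0,"z":-0.8,"rx":0,"ry":0,"rz":0,"jaw":5},{"x":0,"y":0,"z":-1,"rx":0,"ry":0,"rz":0,"jaw":5},{"x":0,"y":0,"z":-1,"rx":0,"ry":0,"rz":0,"jaw":5},{"x":0,"y":0,"z":-1,"rx":0,"ry":0,"rz":0,"jaw":5}]}}

```text
clock: 18.2
tool_pos: [0.4428, -0.2521, 0.0837]
eef_rot: [0.292, 0.957, -0.0, 0.0]
contact_force: [-0.1, 0.0, -3.0]
opening: 0.715
finger_force: 60.0
```

Emit:
{"op": "send_rows", "data": {"motion": [{"x":0,"y":0,"z":-1,"rx":0,"ry":0,"rz":0,"jaw":5},{"x":0,"y":0,"z":-1,"rx":0,"ry":0,"rz":0,"jaw":5},{"x":0,"y":0,"z":-1,"rx":0,"ry":0,"rz":-0.05,"jaw":5},{"x":0,"y":0,"z":-0.5,"rx":0,"ry":0,"rz":-0.08,"jaw":5},{"x":0,"y":0,"z":0,"rx":0,"ry":0,"rz":-0.1,"jaw":5}]}}

```text
clock: 18.7
tool_pos: [0.4433, -0.2523, 0.119]
eef_rot: [0.178, 0.984, -0.0, 0.001]
contact_force: [1.2, -0.2, -2.4]
opening: 0.716
finger_force: 60.0
```

Emit:
{"op": "send_rows", "data": {"motion": [{"x":0,"y":0,"z":0,"rx":0,"ry":0,"rz":-0.1,"jaw":5},{"x":0,"y":0,"z":0,"rx":0,"ry":0,"rz":-0.1,"jaw":5},{"x":0,"y":0,"z":0,"rx":0,"ry":0,"rz":-0.1,"jaw":5},{"x":0,"y":0,"z":0,"rx":0,"ry":0,"rz":-0.1,"jaw":5},{"x":0,"y":0,"z":0,"rx":0,"ry":0,"rz":-0.1,"jaw":5}]}}

```text
clock: 19.2
tool_pos: [0.4427, -0.2522, 0.1182]
eef_rot: [-0.071, 0.997, -0.0, -0.0]
contact_force: [-0.4, -0.8, -2.9]
opening: 0.714
finger_force: 60.0
```

Emit:
{"op": "send_rows", "data": {"motion": [{"x":0,"y":0,"z":0,"rx":0,"ry":0,"rz":-0.1,"jaw":5},{"x":0,"y":0,"z":0,"rx":0,"ry":0,"rz":-0.06,"jaw":5},{"x":0,"y":0,"z":0,"rx":0,"ry":0,"rz":0,"jaw":5},{"x":0,"y":0,"z":0,"rx":0,"ry":0,"rz":0,"jaw":5},{"x":0,"y":0,"z":0,"rx":0,"ry":0,"rz":0,"jaw":5}]}}

```text
clock: 19.7
tool_pos: [0.4429, -0.2521, 0.1179]
eef_rot: [-0.148, 0.989, -0.0, -0.0]
contact_force: [0.7, 0.8, -2.5]
opening: 0.713
finger_force: 60.0
```

Run:
```python
from h import *
import pickle
st=get_state(); p=st["tool_pos"]; print(p,st["opening"],st["contact_force"],st["moment"])
w=snapshot("wrist"); t=snapshot("top"); s=snapshot("scene"); pickle.dump((w,t,s),open("w7.pkl","wb"))
a=w2pix(s,[p])[0]; x,y=a.astype(int); b=w2pix(t,[p])[0].astype(int); print(a,b)
A=cv2.resize(s["img"][y-60:y+60,x-80:x+80],(400,300),interpolation=cv2.INTER_CUBIC)
B=cv2.resize(t["img"][b[1]-80:b[1]+40,b[0]-80:b[0]+80],(400,300),interpolation=cv2.INTER_CUBIC)
C=cv2.resize(w["img"],(480,300)); C=np.hstack([C,np.zeros((300,320,3),np.uint8)])
cv2.imwrite("pics/m3.png",np.vstack([np.hstack([A,B]),C])[:,:,::-1])
P=np.array([.4948,-.0448]); th=.305; g=P-.041*np.array([np.cos(th),np.sin(th)]); c=leg(*g,.12,th+np.pi/2)
```

```text
[ 0.44286878 -0.25207384  0.11790826] 0.7130441947602315 [ 0.72423255  0.81280116 -2.5393927 ] [0.02001466 0.1431548  0.02657881]
[333.33587041 236.08010144] [387 236]
rz -0.007 | x -7.07 y 18.20 z -0.22
```

View pics/m3.png

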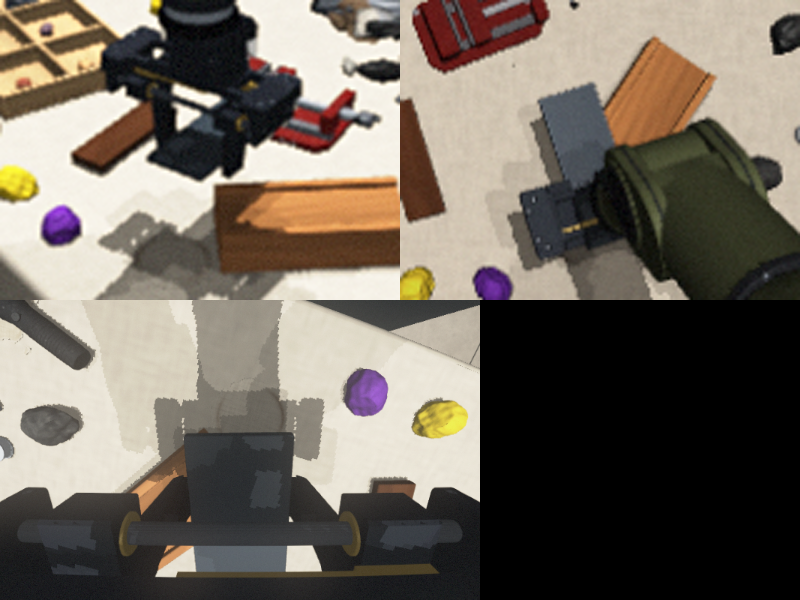

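The tile is held level. In the wrist view its near edge is at (184,434)-(293,433) of the montage, and in the top view its far edge is at (540,97)-(597,83). I'll work out its pose in the hand and the goal.

Run:
```python
from h import *
import pickle
w,t,s=pickle.load(open("w7.pkl","rb")); st=get_state(); p=st["tool_pos"]; M=R.from_quat(st["eef_rot"]).as_matrix()
loc=lambda q:((q-p)@M*1000).round(1).tolist()
print("near",[loc(q) for q in pix2w(w,(np.array([(184,434),(293,433)])-[0,300])/.75,p[2]+.008)])
print("far",[loc(q) for q in pix2w(t,np.array([387-80,236-80])+(np.array([(540,97),(597,83)])-[400,0])/2.5,p[2]+.008)])
```

```text
near [[45.3, -31.9, -8.0], [45.8, 29.5, -8.0]]
far [[-125.0, 29.7, -8.0], [-121.9, -34.0, -8.0]]
```

Emit:
{"op": "send_rows", "data": {"motion": [{"x":-0.5,"y":1.2,"z":0,"rx":0,"ry":0,"rz":-0.007,"jaw":5},{"x":-1,"y":2.4,"z":0,"rx":0,"ry":0,"rz":0,"jaw":5},{"x":-1,"y":2.6,"z":0,"rx":0,"ry":0,"rz":0,"jaw":5},{"x":-1,"y":2.6,"z":0,"rx":0,"ry":0,"rz":0,"jaw":5},{"x":-1,"y":2.6,"z":0,"rx":0,"ry":0,"rz":0,"jaw":5}]}}

```text
clock: 20.35
tool_pos: [0.4517, -0.1273, 0.1178]
eef_rot: [-0.153, 0.988, 0.0, 0.0]
contact_force: [-1.0, 0.1, -2.3]
opening: 0.717
finger_force: 60.0
```

Emit:
{"op": "send_rows", "data": {"motion": [{"x":-1,"y":2.6,"z":0.5,"rx":0,"ry":0,"rz":0,"jaw":5},{"x":-1,"y":2.6,"z":1,"rx":0,"ry":0,"rz":0,"jaw":5},{"x":-0.7,"y":1.6,"z":1,"rx":0,"ry":0,"rz":0,"jaw":5},{"x":0,"y":0,"z":1,"rx":0,"ry":0,"rz":0,"jaw":5},{"x":0,"y":0,"z":1,"rx":0,"ry":0,"rz":0,"jaw":5}]}}

```text
clock: 20.85
tool_pos: [0.4571, -0.0543, 0.0725]
eef_rot: [-0.154, 0.988, 0.001, 0.0]
contact_force: [1.0, 0.0, -2.5]
opening: 0.711
finger_force: 60.0
```

Emit:
{"op": "send_rows", "data": {"motion": [{"x":0,"y":0,"z":1,"rx":0,"ry":0,"rz":0,"jaw":5},{"x":0,"y":0,"z":1,"rx":0,"ry":0,"rz":0,"jaw":5},{"x":0,"y":0,"z":0.5,"rx":0,"ry":0,"rz":0,"jaw":5},{"x":0,"y":0,"z":0,"rx":0,"ry":0,"rz":0,"jaw":5},{"x":0,"y":0,"z":0,"rx":0,"ry":0,"rz":0,"jaw":5}]}}

```text
clock: 21.35
tool_pos: [0.457, -0.0562, 0.0479]
eef_rot: [-0.152, 0.988, 0.0, 0.0]
contact_force: [0.3, 0.7, -2.6]
opening: 0.712
finger_force: 60.0
```

Run:
```python
from h import *
st=get_state(); print(st["tool_pos"],st["opening"],st["contact_force"])
c=leg(.4576,-.0565,.0165,.305+np.pi/2)
```

```text
[ 0.45702737 -0.05623389  0.04791898] 0.7119979417487448 [ 0.26023466  0.68356115 -2.5630179 ]
rz 0.001 | x -0.05 y -0.04 z 3.14
```

Emit:
{"op": "send_rows", "data": {"motion": [{"x":0,"y":0,"z":1,"rx":0,"ry":0,"rz":0,"jaw":5},{"x":0,"y":0,"z":1,"rx":0,"ry":0,"rz":0,"jaw":5},{"x":0,"y":0,"z":0.6,"rx":0,"ry":0,"rz":0,"jaw":5},{"x":0,"y":0,"z":0.3,"rx":0,"ry":0,"rz":0,"jaw":5},{"x":0,"y":0,"z":0.1,"rx":0,"ry":0,"rz":0,"jaw":5}]}}

```text
clock: 21.85
tool_pos: [0.4578, -0.0566, 0.0182]
eef_rot: [-0.152, 0.988, 0.0, -0.0]
contact_force: [0.1, -0.6, -2.5]
opening: 0.718
finger_force: 60.0
```

Emit:
{"op": "send_rows", "data": {"motion": [{"x":0,"y":0,"z":0.1,"rx":0,"ry":0,"rz":0,"jaw":5},{"x":0,"y":0,"z":0,"rx":0,"ry":0,"rz":0,"jaw":5},{"x":0,"y":0,"z":0,"rx":0,"ry":0,"rz":0,"jaw":5},{"x":0,"y":0,"z":0,"rx":0,"ry":0,"rz":0,"jaw":5},{"x":0,"y":0,"z":0,"rx":0,"ry":0,"rz":0,"jaw":5}]}}

```text
clock: 22.35
tool_pos: [0.4578, -0.0567, 0.0173]
eef_rot: [-0.152, 0.988, 0.0, -0.0]
contact_force: [0.1, -0.2, -2.5]
opening: 0.716
finger_force: 60.0
```

Emit:
{"op": "send_rows", "data": {"motion": [{"x":0,"y":0,"z":0.1,"rx":0,"ry":0,"rz":0,"jaw":5},{"x":0,"y":0,"z":0,"rx":0,"ry":0,"rz":0,"jaw":5},{"x":0,"y":0,"z":0,"rx":0,"ry":0,"rz":0,"jaw":5},{"x":0,"y":0,"z":0,"rx":0,"ry":0,"rz":0,"jaw":5},{"x":0,"y":0,"z":0,"rx":0,"ry":0,"rz":0,"jaw":5}]}}

```text
clock: 22.85
tool_pos: [0.4577, -0.0567, 0.0164]
eef_rot: [-0.152, 0.988, 0.0, -0.0]
contact_force: [-0.1, -0.4, 6.4]
opening: 0.717
finger_force: 60.0
```

Emit:
{"op": "send_rows", "data": {"motion": [{"x":0,"y":0,"z":0,"rx":0,"ry":0,"rz":0,"jaw":6.5},{"x":0,"y":0,"z":0,"rx":0,"ry":0,"rz":0,"jaw":7},{"x":0,"y":0,"z":0,"rx":0,"ry":0,"rz":0,"jaw":7.6},{"x":0,"y":0,"z":0,"rx":0,"ry":0,"rz":0,"jaw":7.6},{"x":0,"y":0,"z":0,"rx":0,"ry":0,"rz":0,"jaw":7.6}]}}

```text
clock: 23.35
tool_pos: [0.4574, -0.0568, 0.016]
eef_rot: [-0.152, 0.988, 0.0, -0.001]
contact_force: [0.2, 0.6, -0.1]
opening: 0.863
finger_force: 0.0
```

Emit:
{"op": "send_rows", "data": {"motion": [{"x":0,"y":0,"z":-1,"rx":0,"ry":0,"rz":0,"jaw":7.6},{"x":0,"y":0,"z":-2,"rx":0,"ry":0,"rz":0,"jaw":7.6},{"x":0,"y":0,"z":-3,"rx":0,"ry":0,"rz":0,"jaw":7.6},{"x":0,"y":0,"z":-3,"rx":0,"ry":0,"rz":0,"jaw":4},{"x":0,"y":0,"z":-2,"rx":0,"ry":0,"rz":0,"jaw":4}]}}

```text
clock: 23.85
tool_pos: [0.4576, -0.057, 0.1277]
eef_rot: [-0.152, 0.988, 0.0, -0.0]
contact_force: [0.1, 0.0, -1.2]
opening: 0.704
finger_force: 0.0
```

Run:
```python
from h import *
st=get_state(); print(st["tool_pos"],st["q"][-1])
# pebble view pose: yaw along tray, y closing along tray y
c=leg(.52,.19,.20,1.473)
```

```text
[ 0.45757591 -0.05703468  0.12773131] 0.9916307231755748
rz 0.402 | x -3.80 y 25.19 z -7.23
```

Emit:
{"op": "send_rows", "data": {"motion": [{"x":0,"y":0,"z":-1.2,"rx":0,"ry":0,"rz":0.132,"jaw":4},{"x":0,"y":0,"z":-2,"rx":0,"ry":0,"rz":0.135,"jaw":4},{"x":0,"y":0,"z":-2,"rx":0,"ry":0,"rz":0.135,"jaw":4},{"x":-0.5,"y":2,"z":-1,"rx":0,"ry":0,"rz":0,"jaw":4},{"x":-1,"y":3.6,"z":-1,"rx":0,"ry":0,"rz":0,"jaw":4}]}}

```text
clock: 24.35
tool_pos: [0.477, -0.0052, 0.1984]
eef_rot: [0.051, 0.999, -0.002, -0.001]
contact_force: [0.5, -0.1, -0.3]
opening: 0.453
finger_force: 0.0
```

Emit:
{"op": "send_rows", "data": {"motion": [{"x":-1,"y":4,"z":0,"rx":0,"ry":0,"rz":0,"jaw":4},{"x":-1,"y":4,"z":0,"rx":0,"ry":0,"rz":0,"jaw":4},{"x":-1,"y":4,"z":0,"rx":0,"ry":0,"rz":0,"jaw":4},{"x":-1,"y":4,"z":0,"rx":0,"ry":0,"rz":0,"jaw":4},{"x":-1,"y":4,"z":0,"rx":0,"ry":0,"rz":0,"jaw":4}]}}

```text
clock: 24.85
tool_pos: [0.5472, 0.1929, 0.1978]
eef_rot: [0.048, 0.999, -0.0, -0.001]
contact_force: [-0.3, 0.2, -0.6]
opening: 0.454
finger_force: 0.0
```

Emit:
{"op": "send_rows", "data": {"motion": [{"x":-1,"y":3,"z":0,"rx":0,"ry":0,"rz":0,"jaw":4},{"x":0,"y":0,"z":0,"rx":0,"ry":0,"rz":0,"jaw":4},{"x":0,"y":0,"z":0,"rx":0,"ry":0,"rz":0,"jaw":4},{"x":0,"y":0,"z":0,"rx":0,"ry":0,"rz":0,"jaw":4},{"x":0,"y":0,"z":0,"rx":0,"ry":0,"rz":0,"jaw":4}]}}

```text
clock: 25.35
tool_pos: [0.5597, 0.2186, 0.1979]
eef_rot: [0.049, 0.999, -0.001, -0.001]
contact_force: [-0.5, -0.2, 0.2]
opening: 0.452
finger_force: 0.0
```

Run:
```python
from h import *
import pickle
w=snapshot("wrist"); t=snapshot("top"); pickle.dump((w,t),open("w8.pkl","wb")); print(get_state()["tool_pos"],get_state()["q"][-1])
A=cv2.resize(w["img"][:290],(684,310)); b=t["img"][165:257]
B=np.hstack([cv2.resize(b[:,160:265],None,fx=3,fy=3,interpolation=cv2.INTER_CUBIC),cv2.resize(b[:,275:400],None,fx=3,fy=3,interpolation=cv2.INTER_CUBIC)])[:,:684]
B=np.pad(B,((0,0),(0,684-B.shape[1]),(0,0)))
print(A.shape,B.shape); cv2.imwrite("pics/m4.png",np.vstack([A,B])[:,:,::-1])
```

```text
[0.55994115 0.21914383 0.19807005] 0.5373368762484042
(310, 684, 3) (276, 684, 3)
```

View pics/m4.png

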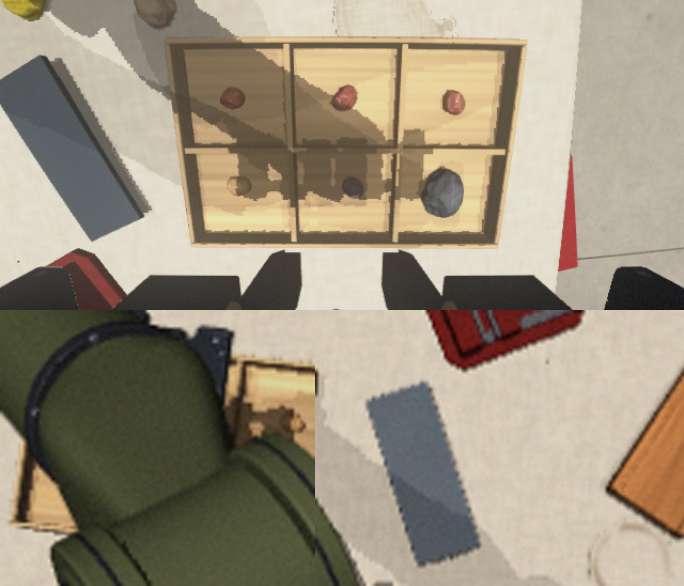

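The tile lies on the plinth with top-crop corners (367,400), (430,382), (480,548) and (418,566). All the pebbles are visible in the wrist view: (232,97), (345,97), (454,102), (238,186) and (352,187).

Run:
```python
from h import *
import pickle
w,t=pickle.load(open("w8.pkl","rb")); k=684/640
q=pix2w(t,(np.array([(367,400),(430,382),(480,548),(418,566)])-[315,310])/3+[275,165],.024); T,th,r=fit2d([(.085,.032),(.085,-.032),(-.085,-.032),(-.085,.032)],q); print("tile top",T.round(4),th.round(3),r.tolist())
pw=pix2w(w,np.array([(232,97),(345,97),(454,102),(238,186),(352,187)])/k,.0125)[:,:2]; print("w",pw.round(4).tolist())
pt=np.array([[.4618,.1225],[.4731,.2268],[.4864,.3292],[.5463,.1137],[.559,.2278]]); print("diff mm",((pw-pt)*1000).round(1).tolist())
q=pix2w(w,np.array([(143,212),(93,240),(42,56)])/k,.024); T2,th2,r=fit2d([(.085,.032),(.085,-.032),(-.085,.032)],q); print("tile wrist",T2.round(4),th2.round(3),r.tolist())
pk=(pw+pt)/2; np.save("peb.npy",pk); print(pk.round(4).tolist())
T=(T+T2)/2; th=.305; u=np.array([np.cos(th),np.sin(th)]); print("slots",[ (T+u*d).round(4).tolist() for d in (-.062,-.031,0,.031,.062)])
c=None
q=pk[0]; c=leg(*q,.08,1.473,c); c=leg(*q,.0175,1.473,c)
```

```text
tile top [ 0.494  -0.0473] 0.301 [[0.1, -0.2], [0.8, 0.2], [0.2, -0.7], [-1.1, 0.7]]
w [[0.4622, 0.1251], [0.473, 0.2297], [0.4871, 0.3306], [0.5465, 0.115], [0.5588, 0.2285]]
diff mm [[0.4, 2.6], [-0.1, 2.9], [0.7, 1.4], [0.2, 1.3], [-0.2, 0.7]]
tile wrist [ 0.4949 -0.0402] 0.336 [[3.8, -0.2], [0.4, 1.3], [-4.2, -1.1]]
[[0.462, 0.1238], [0.4731, 0.2282], [0.4867, 0.3299], [0.5464, 0.1143], [0.5589, 0.2281]]
slots [[0.4353, -0.0624], [0.4649, -0.0531], [0.4945, -0.0438], [0.524, -0.0344], [0.5536, -0.0251]]
rz -0.000 | x 8.82 y -10.45 z 11.81
rz -0.000 | x 0.00 y 0.00 z 6.25
```

Run:
```python
from h import *
import pickle
w,t=pickle.load(open("w8.pkl","rb")); k=684/640
q=pix2w(w,np.array([(292,151),(295,243),(402,151),(395,243)])/k,.034)[:,:2]; print("blue cell corners",q.round(4).tolist(),"centre",q.mean(0).round(4))
pk=np.load("peb.npy"); sl=[(.4352,-.0641),(.4647,-.0548),(.4943,-.0455),(.5239,-.0362),(.5534,-.0269)]
c=None
for n,i,j in (("red3",0,0),("red2",1,1),("red1",2,2),("blue",4,3),("tan",3,4)):
    print(n); c=leg(*pk[i],.08,1.473,c); c=leg(*sl[j],.08,1.473,c)
```

```text
blue cell corners [[0.5153, 0.1773], [0.6044, 0.1675], [0.5251, 0.2762], [0.6141, 0.2653]] centre [0.5647 0.2216]
red3
rz -0.000 | x 8.82 y -10.45 z 11.81
rz -0.000 | x 0.83 y -18.96 z 0.00
red2
rz -0.000 | x -0.91 y 29.46 z 0.00
rz -0.000 | x -1.93 y -28.25 z 0.00
red1
rz -0.000 | x 1.56 y 38.50 z 0.00
rz -0.000 | x -4.42 y -37.29 z 0.00
blue
rz -0.000 | x -3.76 y 27.86 z 0.00
rz -0.000 | x 0.90 y -26.65 z 0.00
tan
rz -0.000 | x -0.77 y 15.20 z 0.00
rz -0.000 | x -2.08 y -13.99 z 0.00
```

Emit:
{"op": "send_rows", "data": {"motion": [{"x":1.2,"y":-1.4,"z":1,"rx":0,"ry":0,"rz":0,"jaw":3.6},{"x":2.4,"y":-2.9,"z":3,"rx":0,"ry":0,"rz":0,"jaw":3.6},{"x":2.4,"y":-2.9,"z":3,"rx":0,"ry":0,"rz":0,"jaw":3.6},{"x":2,"y":-2.3,"z":3,"rx":0,"ry":0,"rz":0,"jaw":3.6},{"x":0.8,"y":-0.95,"z":1.8,"rx":0,"ry":0,"rz":0,"jaw":3.6}]}}

```text
clock: 25.95
tool_pos: [0.4587, 0.1212, 0.079]
eef_rot: [0.05, 0.999, -0.002, -0.003]
contact_force: [0.7, -0.1, -0.5]
opening: 0.413
finger_force: 0.0
```

Emit:
{"op": "send_rows", "data": {"motion": [{"x":0,"y":0,"z":0,"rx":0,"ry":0,"rz":0,"jaw":3.6},{"x":0,"y":0,"z":2,"rx":0,"ry":0,"rz":0,"jaw":3.6},{"x":0,"y":0,"z":2.2,"rx":0,"ry":0,"rz":0,"jaw":3.6},{"x":0,"y":0,"z":1.5,"rx":0,"ry":0,"rz":0,"jaw":3.6},{"x":0,"y":0,"z":0.5,"rx":0,"ry":0,"rz":0,"jaw":3.6}]}}

```text
clock: 26.45
tool_pos: [0.4634, 0.1264, 0.0177]
eef_rot: [0.048, 0.999, 0.001, 0.0]
contact_force: [0.2, -0.0, 0.9]
opening: 0.404
finger_force: 0.0
```

Emit:
{"op": "send_rows", "data": {"grip_force": 15, "motion": [{"x":0,"y":0,"z":0,"rx":0,"ry":0,"rz":0,"jaw":3.6},{"x":0,"y":0,"z":0,"rx":0,"ry":0,"rz":0,"jaw":1},{"x":0,"y":0,"z":0,"rx":0,"ry":0,"rz":0,"jaw":1},{"x":0,"y":0,"z":0,"rx":0,"ry":0,"rz":0,"jaw":1},{"x":0,"y":0,"z":0,"rx":0,"ry":0,"rz":0,"jaw":1}]}}

```text
clock: 26.95
tool_pos: [0.4628, 0.1253, 0.0188]
eef_rot: [0.049, 0.999, 0.001, 0.0]
contact_force: [0.3, -0.9, 5.3]
opening: 0.241
finger_force: 15.0
```

Emit:
{"op": "send_rows", "data": {"motion": [{"x":0,"y":0,"z":-0.7,"rx":0,"ry":0,"rz":0,"jaw":1},{"x":0,"y":0,"z":-1.5,"rx":0,"ry":0,"rz":0,"jaw":1},{"x":0,"y":0,"z":-2,"rx":0,"ry":0,"rz":0,"jaw":1},{"x":0,"y":0,"z":-2,"rx":0,"ry":0,"rz":0,"jaw":1},{"x":0,"y":0,"z":0,"rx":0,"ry":0,"rz":0,"jaw":1}]}}

```text
clock: 27.45
tool_pos: [0.463, 0.125, 0.0822]
eef_rot: [0.049, 0.999, 0.001, 0.001]
contact_force: [-0.1, -0.7, -0.5]
opening: 0.24
finger_force: 15.0
```

Emit:
{"op": "send_rows", "data": {"motion": [{"x":0.1,"y":-1.5,"z":0,"rx":0,"ry":0,"rz":0,"jaw":1},{"x":0.1,"y":-3,"z":0,"rx":0,"ry":0,"rz":0,"jaw":1},{"x":0.15,"y":-4,"z":0,"rx":0,"ry":0,"rz":0,"jaw":1},{"x":0.15,"y":-4,"z":0,"rx":0,"ry":0,"rz":0,"jaw":1},{"x":0.15,"y":-3.4,"z":0,"rx":0,"ry":0,"rz":0,"jaw":1}]}}

```text
clock: 27.95
tool_pos: [0.4382, -0.0359, 0.0793]
eef_rot: [0.049, 0.999, -0.001, -0.002]
contact_force: [0.9, -0.6, 0.2]
opening: 0.242
finger_force: 15.0
```

Emit:
{"op": "send_rows", "data": {"motion": [{"x":0.1,"y":-2,"z":0,"rx":0,"ry":0,"rz":0,"jaw":1},{"x":0.1,"y":-1.1,"z":1,"rx":0,"ry":0,"rz":0,"jaw":1},{"x":0,"y":0,"z":1,"rx":0,"ry":0,"rz":0,"jaw":1},{"x":0,"y":0,"z":1,"rx":0,"ry":0,"rz":0,"jaw":1},{"x":0,"y":0,"z":0.9,"rx":0,"ry":0,"rz":0,"jaw":1}]}}

```text
clock: 28.45
tool_pos: [0.434, -0.0649, 0.0407]
eef_rot: [0.049, 0.999, -0.001, -0.003]
contact_force: [0.6, 2.0, -0.2]
opening: 0.242
finger_force: 15.0
```

Emit:
{"op": "send_rows", "data": {"motion": [{"x":0,"y":0,"z":0.3,"rx":0,"ry":0,"rz":0,"jaw":1},{"x":0,"y":0,"z":0,"rx":0,"ry":0,"rz":0,"jaw":1},{"x":0,"y":0,"z":0,"rx":0,"ry":0,"rz":0,"jaw":1},{"x":0,"y":0,"z":0,"rx":0,"ry":0,"rz":0,"jaw":1},{"x":0,"y":0,"z":0,"rx":0,"ry":0,"rz":0,"jaw":1}]}}

```text
clock: 28.95
tool_pos: [0.4357, -0.0635, 0.0386]
eef_rot: [0.049, 0.999, 0.0, -0.002]
contact_force: [1.2, -0.3, -1.3]
opening: 0.241
finger_force: 15.0
```

Emit:
{"op": "send_rows", "data": {"motion": [{"x":0,"y":0,"z":0.1,"rx":0,"ry":0,"rz":0,"jaw":1},{"x":0,"y":0,"z":0,"rx":0,"ry":0,"rz":0,"jaw":1},{"x":0,"y":0,"z":0,"rx":0,"ry":0,"rz":0,"jaw":2.3},{"x":0,"y":0,"z":0,"rx":0,"ry":0,"rz":0,"jaw":3.4},{"x":0,"y":0,"z":0,"rx":0,"ry":0,"rz":0,"jaw":3.4}]}}

```text
clock: 29.45
tool_pos: [0.4361, -0.0634, 0.0377]
eef_rot: [0.048, 0.999, 0.0, -0.001]
contact_force: [0.3, 0.2, 0.1]
opening: 0.385
finger_force: 0.0
```

Emit:
{"op": "send_rows", "data": {"motion": [{"x":0,"y":0,"z":0,"rx":0,"ry":0,"rz":0,"jaw":3.4},{"x":0,"y":0,"z":-1,"rx":0,"ry":0,"rz":0,"jaw":3.4},{"x":0,"y":0,"z":-1.5,"rx":0,"ry":0,"rz":0,"jaw":3.4},{"x":0,"y":0,"z":-1.8,"rx":0,"ry":0,"rz":0,"jaw":3.6},{"x":0,"y":0,"z":0,"rx":0,"ry":0,"rz":0,"jaw":3.6}]}}

```text
clock: 29.95
tool_pos: [0.4368, -0.0638, 0.0783]
eef_rot: [0.049, 0.999, 0.0, 0.0]
contact_force: [0.2, 0.9, -0.9]
opening: 0.411
finger_force: 0.0
```

Run:
```python
from h import *
pk=np.load("peb.npy"); print(get_state()["tool_pos"]); c=leg(*pk[1],.08,1.473); c=leg(.4647,-.0548,.08,1.473,c)
```

```text
[ 0.43683115 -0.06382287  0.07828554]
rz -0.000 | x -0.75 y 29.42 z -0.17
rz -0.000 | x -1.93 y -28.25 z 0.00
```

Emit:
{"op": "send_rows", "data": {"motion": [{"x":-0.1,"y":2,"z":-0.2,"rx":0,"ry":0,"rz":0,"jaw":3.6},{"x":-0.1,"y":3.8,"z":0,"rx":0,"ry":0,"rz":0,"jaw":3.6},{"x":-0.1,"y":4,"z":0,"rx":0,"ry":0,"rz":0,"jaw":3.6},{"x":-0.1,"y":4,"z":0,"rx":0,"ry":0,"rz":0,"jaw":3.6},{"x":-0.1,"y":4,"z":0,"rx":0,"ry":0,"rz":0,"jaw":3.6}]}}

```text
clock: 30.45
tool_pos: [0.4583, 0.1145, 0.0781]
eef_rot: [0.048, 0.999, -0.001, -0.001]
contact_force: [0.7, 0.2, -1.0]
opening: 0.411
finger_force: 0.0
```

Emit:
{"op": "send_rows", "data": {"motion": [{"x":-0.1,"y":4,"z":0,"rx":0,"ry":0,"rz":0,"jaw":3.6},{"x":-0.1,"y":4,"z":0,"rx":0,"ry":0,"rz":0,"jaw":3.6},{"x":-0.05,"y":2.4,"z":0,"rx":0,"ry":0,"rz":0,"jaw":3.6},{"x":0,"y":1.2,"z":0,"rx":0,"ry":0,"rz":0,"jaw":3.6},{"x":0,"y":0,"z":0,"rx":0,"ry":0,"rz":0,"jaw":3.6}]}}

```text
clock: 30.95
tool_pos: [0.4719, 0.2296, 0.0782]
eef_rot: [0.047, 0.999, -0.0, -0.001]
contact_force: [-1.6, -0.1, 0.6]
opening: 0.411
finger_force: 0.0
```

Emit:
{"op": "send_rows", "data": {"motion": [{"x":0,"y":0,"z":2,"rx":0,"ry":0,"rz":0,"jaw":3.6},{"x":0,"y":0,"z":2.2,"rx":0,"ry":0,"rz":0,"jaw":3.6},{"x":0,"y":0,"z":1.5,"rx":0,"ry":0,"rz":0,"jaw":3.6},{"x":0,"y":0,"z":0.5,"rx":0,"ry":0,"rz":0,"jaw":3.6},{"x":0,"y":0,"z":0,"rx":0,"ry":0,"rz":0,"jaw":3.6}]}}

```text
clock: 31.45
tool_pos: [0.4716, 0.2254, 0.0169]
eef_rot: [0.049, 0.999, -0.002, -0.001]
contact_force: [-0.6, 0.6, -0.1]
opening: 0.41
finger_force: 0.0
```

Emit:
{"op": "send_rows", "data": {"motion": [{"x":0,"y":0,"z":0,"rx":0,"ry":0,"rz":0,"jaw":1},{"x":0,"y":0,"z":0,"rx":0,"ry":0,"rz":0,"jaw":1},{"x":0,"y":0,"z":0,"rx":0,"ry":0,"rz":0,"jaw":1},{"x":0,"y":0,"z":0,"rx":0,"ry":0,"rz":0,"jaw":1},{"x":0,"y":0,"z":0,"rx":0,"ry":0,"rz":0,"jaw":1}]}}

```text
clock: 31.95
tool_pos: [0.4721, 0.2274, 0.0168]
eef_rot: [0.049, 0.999, -0.001, -0.001]
contact_force: [-0.0, -1.7, 2.2]
opening: 0.248
finger_force: 15.0
```

Emit:
{"op": "send_rows", "data": {"motion": [{"x":0,"y":0,"z":-0.7,"rx":0,"ry":0,"rz":0,"jaw":1},{"x":0,"y":0,"z":-1.5,"rx":0,"ry":0,"rz":0,"jaw":1},{"x":0,"y":0,"z":-2,"rx":0,"ry":0,"rz":0,"jaw":1},{"x":0,"y":0,"z":-2,"rx":0,"ry":0,"rz":0,"jaw":1},{"x":0,"y":0,"z":0,"rx":0,"ry":0,"rz":0,"jaw":1}]}}

```text
clock: 32.45
tool_pos: [0.4731, 0.2297, 0.081]
eef_rot: [0.048, 0.999, 0.002, 0.0]
contact_force: [-0.3, -0.4, 0.1]
opening: 0.249
finger_force: 15.0
```

Emit:
{"op": "send_rows", "data": {"motion": [{"x":-0.15,"y":-1.8,"z":0,"rx":0,"ry":0,"rz":0,"jaw":1},{"x":-0.28,"y":-3.6,"z":0,"rx":0,"ry":0,"rz":0,"jaw":1},{"x":-0.3,"y":-4,"z":0,"rx":0,"ry":0,"rz":0,"jaw":1},{"x":-0.3,"y":-4,"z":0,"rx":0,"ry":0,"rz":0,"jaw":1},{"x":-0.3,"y":-4,"z":0,"rx":0,"ry":0,"rz":0,"jaw":1}]}}

```text
clock: 32.95
tool_pos: [0.4671, 0.0508, 0.0779]
eef_rot: [0.048, 0.999, -0.001, -0.002]
contact_force: [0.9, -0.0, -0.2]
opening: 0.247
finger_force: 15.0
```

Emit:
{"op": "send_rows", "data": {"motion": [{"x":-0.3,"y":-4,"z":0,"rx":0,"ry":0,"rz":0,"jaw":1},{"x":-0.2,"y":-3.6,"z":0,"rx":0,"ry":0,"rz":0,"jaw":1},{"x":-0.1,"y":-2,"z":0,"rx":0,"ry":0,"rz":0,"jaw":1},{"x":0,"y":-1.25,"z":0,"rx":0,"ry":0,"rz":0,"jaw":1},{"x":0,"y":0,"z":1,"rx":0,"ry":0,"rz":0,"jaw":1}]}}

```text
clock: 33.45
tool_pos: [0.463, -0.0577, 0.0687]
eef_rot: [0.05, 0.999, -0.001, -0.001]
contact_force: [0.7, -0.8, -1.0]
opening: 0.25
finger_force: 15.0
```

Emit:
{"op": "send_rows", "data": {"motion": [{"x":0,"y":0,"z":1.3,"rx":0,"ry":0,"rz":0,"jaw":1},{"x":0,"y":0,"z":1.2,"rx":0,"ry":0,"rz":0,"jaw":1},{"x":0,"y":0,"z":0.5,"rx":0,"ry":0,"rz":0,"jaw":1},{"x":0,"y":0,"z":0.3,"rx":0,"ry":0,"rz":0,"jaw":1},{"x":0,"y":0,"z":0,"rx":0,"ry":0,"rz":0,"jaw":1}]}}

```text
clock: 33.95
tool_pos: [0.4634, -0.0545, 0.0359]
eef_rot: [0.048, 0.999, -0.0, -0.001]
contact_force: [-0.4, -0.7, 0.3]
opening: 0.254
finger_force: 15.0
```

Emit:
{"op": "send_rows", "data": {"motion": [{"x":0,"y":0,"z":0.1,"rx":0,"ry":0,"rz":0,"jaw":1},{"x":0,"y":0,"z":0,"rx":0,"ry":0,"rz":0,"jaw":1},{"x":0,"y":0,"z":0,"rx":0,"ry":0,"rz":0,"jaw":2.4},{"x":0,"y":0,"z":0,"rx":0,"ry":0,"rz":0,"jaw":3.4},{"x":0,"y":0,"z":0,"rx":0,"ry":0,"rz":0,"jaw":3.4}]}}

```text
clock: 34.45
tool_pos: [0.4633, -0.0591, 0.0356]
eef_rot: [0.05, 0.999, -0.004, -0.001]
contact_force: [-1.2, -7.6, 9.8]
opening: 0.381
finger_force: 4.8
```

Emit:
{"op": "send_rows", "data": {"motion": [{"x":0,"y":0,"z":0,"rx":0,"ry":0,"rz":0,"jaw":3.4},{"x":0,"y":0,"z":-1,"rx":0,"ry":0,"rz":0,"jaw":3.4},{"x":0,"y":0,"z":-1.6,"rx":0,"ry":0,"rz":0,"jaw":3.4},{"x":0,"y":0,"z":-1.8,"rx":0,"ry":0,"rz":0,"jaw":3.6},{"x":0,"y":0,"z":0,"rx":0,"ry":0,"rz":0,"jaw":3.6}]}}

```text
clock: 34.95
tool_pos: [0.465, -0.0548, 0.0804]
eef_rot: [0.049, 0.999, 0.0, 0.001]
contact_force: [0.1, -0.1, 0.0]
opening: 0.41
finger_force: 0.0
```

Run:
```python
from h import *
pk=np.load("peb.npy"); print(get_state()["tool_pos"]); c=leg(*pk[2],.08,1.473); c=leg(.4943,-.0455,.08,1.473,c)
```

```text
[ 0.46499961 -0.0548357   0.08040785]
rz 0.000 | x 1.59 y 38.50 z 0.04
rz -0.000 | x -4.42 y -37.29 z 0.00
```

Emit:
{"op": "send_rows", "data": {"motion": [{"x":0.1,"y":2,"z":0,"rx":0,"ry":0,"rz":0,"jaw":3.6},{"x":0.15,"y":3.8,"z":0,"rx":0,"ry":0,"rz":0,"jaw":3.6},{"x":0.2,"y":4.2,"z":0,"rx":0,"ry":0,"rz":0,"jaw":3.6},{"x":0.2,"y":4.2,"z":0,"rx":0,"ry":0,"rz":0,"jaw":3.6},{"x":0.2,"y":4.2,"z":0,"rx":0,"ry":0,"rz":0,"jaw":3.6}]}}

```text
clock: 35.45
tool_pos: [0.4731, 0.1307, 0.0782]
eef_rot: [0.048, 0.999, -0.001, -0.001]
contact_force: [0.5, -0.6, -0.2]
opening: 0.412
finger_force: 0.0
```

Emit:
{"op": "send_rows", "data": {"motion": [{"x":0.2,"y":4.2,"z":0,"rx":0,"ry":0,"rz":0,"jaw":3.6},{"x":0.2,"y":4.2,"z":0,"rx":0,"ry":0,"rz":0,"jaw":3.6},{"x":0.15,"y":4.2,"z":0,"rx":0,"ry":0,"rz":0,"jaw":3.6},{"x":0.1,"y":3.8,"z":0,"rx":0,"ry":0,"rz":0,"jaw":3.6},{"x":0.1,"y":2.3,"z":0,"rx":0,"ry":0,"rz":0,"jaw":3.6}]}}

```text
clock: 35.95
tool_pos: [0.4834, 0.3202, 0.0781]
eef_rot: [0.047, 0.999, 0.001, -0.001]
contact_force: [-0.1, 0.2, 0.4]
opening: 0.41
finger_force: 0.0
```

Emit:
{"op": "send_rows", "data": {"motion": [{"x":0,"y":1.4,"z":0,"rx":0,"ry":0,"rz":0,"jaw":3.6},{"x":0,"y":0,"z":0,"rx":0,"ry":0,"rz":0,"jaw":3.6},{"x":0,"y":0,"z":0,"rx":0,"ry":0,"rz":0,"jaw":3.6},{"x":0,"y":0,"z":0,"rx":0,"ry":0,"rz":0,"jaw":3.6},{"x":0,"y":0,"z":0,"rx":0,"ry":0,"rz":0,"jaw":3.6}]}}

```text
clock: 36.45
tool_pos: [0.4856, 0.3281, 0.0784]
eef_rot: [0.049, 0.999, -0.001, -0.001]
contact_force: [0.8, 0.3, 0.2]
opening: 0.407
finger_force: 0.0
```

```bash
cat >> h.py <<'E'
def tilecheck(s):
    K,D,E=cam(s); u0,v0=275,165; im=s["img"][v0:v0+95,u0:u0+100].astype(int); r,g,b=im[...,0],im[...,1],im[...,2]
    hi=cv2.resize(s["img"][v0:v0+95,u0:u0+100],None,fx=6,fy=6,interpolation=cv2.INTER_CUBIC).astype(int); r,g,b=hi[...,0],hi[...,1],hi[...,2]
    f=lambda p:(np.array(p,float)+.5)/6-.5+[u0,v0]
    m=((b-r)>4)&(r<130)
    mm=cv2.morphologyEx(m.astype(np.uint8),cv2.MORPH_CLOSE,np.ones((45,45))); mm=cv2.morphologyEx(mm,cv2.MORPH_OPEN,np.ones((25,25)))
    n,l,st,ce=cv2.connectedComponentsWithStats(mm); i=1+st[1:,4].argmax()
    q=pix2w(s,f(np.argwhere(l==i)[::7,::-1]),.024)[:,:2]; (c,wh,a)=cv2.minAreaRect((q*1000).astype(np.float32)); print("tile",np.round(c,1),np.round(wh,1),round(a,1))
    red=((r-b)>25)&(r-g>20)&(l==i); n,l2,st,ce=cv2.connectedComponentsWithStats(red.astype(np.uint8))
    for k in range(1,n):
        if st[k,4]>200: print("red",pix2w(s,[f(ce[k])],.032)[0,:2].round(4),st[k,4]/36)
E
python3 - <<'E'
from h import *
print(get_state()["tool_pos"]); s=snapshot("top"); tilecheck(s)
import pickle; pickle.dump(s,open("top2.pkl","wb"))
pk=np.load("peb.npy"); leg(*pk[2],.018,1.473)
E
```

```text
[0.48561322 0.32807346 0.07844603]
tile [495.6 -45.3] [168.1  62.7] 18.1
red [ 0.4648 -0.0553] 45.55555555555556
red [ 0.4356 -0.0643] 40.27777777777778
rz -0.000 | x -0.10 y 0.15 z 6.06
```

The tile is still centred, and pebbles 1 and 2 are exactly in their slots. Now the third pebble.

Emit:
{"op": "send_rows", "data": {"motion": [{"x":-0.1,"y":0.15,"z":2,"rx":0,"ry":0,"rz":0,"jaw":3.6},{"x":0,"y":0,"z":2.1,"rx":0,"ry":0,"rz":0,"jaw":3.6},{"x":0,"y":0,"z":1.5,"rx":0,"ry":0,"rz":0,"jaw":3.6},{"x":0,"y":0,"z":0.5,"rx":0,"ry":0,"rz":0,"jaw":3.6},{"x":0,"y":0,"z":0,"rx":0,"ry":0,"rz":0,"jaw":3.6}]}}

```text
clock: 37.0
tool_pos: [0.4861, 0.3309, 0.0175]
eef_rot: [0.048, 0.999, -0.001, -0.001]
contact_force: [0.6, 0.4, 0.9]
opening: 0.408
finger_force: 0.0
```

Emit:
{"op": "send_rows", "data": {"motion": [{"x":0,"y":0,"z":0,"rx":0,"ry":0,"rz":0,"jaw":1},{"x":0,"y":0,"z":0,"rx":0,"ry":0,"rz":0,"jaw":1},{"x":0,"y":0,"z":0,"rx":0,"ry":0,"rz":0,"jaw":1},{"x":0,"y":0,"z":0,"rx":0,"ry":0,"rz":0,"jaw":1},{"x":0,"y":0,"z":0,"rx":0,"ry":0,"rz":0,"jaw":1}]}}

```text
clock: 37.5
tool_pos: [0.4865, 0.3315, 0.018]
eef_rot: [0.048, 0.999, -0.0, -0.001]
contact_force: [0.5, -0.6, 3.8]
opening: 0.207
finger_force: 15.0
```

Emit:
{"op": "send_rows", "data": {"motion": [{"x":0,"y":0,"z":-0.7,"rx":0,"ry":0,"rz":0,"jaw":1},{"x":0,"y":0,"z":-1.5,"rx":0,"ry":0,"rz":0,"jaw":1},{"x":0,"y":0,"z":-2,"rx":0,"ry":0,"rz":0,"jaw":1},{"x":0,"y":0,"z":-2,"rx":0,"ry":0,"rz":0,"jaw":1},{"x":0,"y":0,"z":0,"rx":0,"ry":0,"rz":0,"jaw":1}]}}

```text
clock: 38.0
tool_pos: [0.4877, 0.3329, 0.0829]
eef_rot: [0.048, 0.999, 0.002, 0.001]
contact_force: [0.8, 0.5, -0.4]
opening: 0.207
finger_force: 15.0
```

Run:
```python
from h import *
print(get_state()["tool_pos"]); leg(.4943,-.0455,.08,1.473)
```

```text
[0.48766019 0.33292258 0.08291557]
rz 0.001 | x -4.36 y -37.60 z 0.29
```

Emit:
{"op": "send_rows", "data": {"motion": [{"x":-0.2,"y":-1.6,"z":0,"rx":0,"ry":0,"rz":0,"jaw":1},{"x":-0.4,"y":-3.2,"z":0,"rx":0,"ry":0,"rz":0,"jaw":1},{"x":-0.5,"y":-4.2,"z":0,"rx":0,"ry":0,"rz":0,"jaw":1},{"x":-0.5,"y":-4.2,"z":0,"rx":0,"ry":0,"rz":0,"jaw":1},{"x":-0.5,"y":-4.2,"z":0,"rx":0,"ry":0,"rz":0,"jaw":1}]}}

```text
clock: 38.5
tool_pos: [0.4893, 0.1527, 0.0789]
eef_rot: [0.049, 0.999, -0.001, -0.002]
contact_force: [1.4, 0.3, 0.4]
opening: 0.205
finger_force: 15.0
```

Emit:
{"op": "send_rows", "data": {"motion": [{"x":-0.5,"y":-4.2,"z":0,"rx":0,"ry":0,"rz":0,"jaw":1},{"x":-0.5,"y":-4.2,"z":0,"rx":0,"ry":0,"rz":0,"jaw":1},{"x":-0.5,"y":-4.2,"z":0,"rx":0,"ry":0,"rz":0,"jaw":1},{"x":-0.4,"y":-4,"z":0,"rx":0,"ry":0,"rz":0,"jaw":1},{"x":-0.2,"y":-2.2,"z":0,"rx":0,"ry":0,"rz":0,"jaw":1}]}}

```text
clock: 39.0
tool_pos: [0.4908, -0.039, 0.0788]
eef_rot: [0.051, 0.999, -0.002, -0.003]
contact_force: [-0.4, -0.2, 0.0]
opening: 0.204
finger_force: 15.0
```

Emit:
{"op": "send_rows", "data": {"motion": [{"x":-0.1,"y":-1.3,"z":0,"rx":0,"ry":0,"rz":0,"jaw":1},{"x":0,"y":0,"z":1,"rx":0,"ry":0,"rz":0,"jaw":1},{"x":0,"y":0,"z":1.4,"rx":0,"ry":0,"rz":0,"jaw":1},{"x":0,"y":0,"z":1.2,"rx":0,"ry":0,"rz":0,"jaw":1},{"x":0,"y":0,"z":0.6,"rx":0,"ry":0,"rz":0,"jaw":1}]}}

```text
clock: 39.5
tool_pos: [0.4922, -0.0438, 0.0365]
eef_rot: [0.047, 0.999, 0.0, -0.002]
contact_force: [-1.7, 1.6, 22.0]
opening: 0.208
finger_force: 15.0
```

Emit:
{"op": "send_rows", "data": {"motion": [{"x":0,"y":0,"z":0,"rx":0,"ry":0,"rz":0,"jaw":1},{"x":0,"y":0,"z":0,"rx":0,"ry":0,"rz":0,"jaw":1},{"x":0,"y":0,"z":0,"rx":0,"ry":0,"rz":0,"jaw":1},{"x":0,"y":0,"z":0,"rx":0,"ry":0,"rz":0,"jaw":1},{"x":0,"y":0,"z":0,"rx":0,"ry":0,"rz":0,"jaw":1}]}}

```text
clock: 40.0
tool_pos: [0.493, -0.046, 0.038]
eef_rot: [0.048, 0.999, -0.0, -0.001]
contact_force: [0.3, 0.1, -0.1]
opening: 0.206
finger_force: 15.0
```

Emit:
{"op": "send_rows", "data": {"motion": [{"x":0,"y":0,"z":0,"rx":0,"ry":0,"rz":0,"jaw":2},{"x":0,"y":0,"z":0,"rx":0,"ry":0,"rz":0,"jaw":2.6},{"x":0,"y":0,"z":0,"rx":0,"ry":0,"rz":0,"jaw":3.4},{"x":0,"y":0,"z":0,"rx":0,"ry":0,"rz":0,"jaw":3.4},{"x":0,"y":0,"z":0,"rx":0,"ry":0,"rz":0,"jaw":3.4}]}}

```text
clock: 40.5
tool_pos: [0.4928, -0.0461, 0.0378]
eef_rot: [0.048, 0.999, -0.0, -0.001]
contact_force: [0.0, 0.3, 0.4]
opening: 0.385
finger_force: 0.0
```

Emit:
{"op": "send_rows", "data": {"motion": [{"x":0,"y":0,"z":-1,"rx":0,"ry":0,"rz":0,"jaw":3.4},{"x":0,"y":0,"z":-1.6,"rx":0,"ry":0,"rz":0,"jaw":3.4},{"x":0,"y":0,"z":-1.6,"rx":0,"ry":0,"rz":0,"jaw":3.4},{"x":0,"y":0,"z":0,"rx":0,"ry":0,"rz":0,"jaw":3.4},{"x":0,"y":0,"z":0,"rx":0,"ry":0,"rz":0,"jaw":3.4}]}}

```text
clock: 41.0
tool_pos: [0.4932, -0.0462, 0.0801]
eef_rot: [0.049, 0.999, -0.0, -0.001]
contact_force: [-0.5, 0.3, -0.0]
opening: 0.383
finger_force: 0.0
```

Run:
```python
from h import *
pk=np.load("peb.npy"); print(get_state()["tool_pos"]); c=leg(*pk[4],.08,1.473); c=leg(.5239,-.0362,.08,1.473,c)
```

```text
[ 0.49316646 -0.04618585  0.08014295]
rz 0.001 | x -3.87 y 27.94 z 0.01
rz -0.000 | x 0.90 y -26.65 z 0.00
```

Emit:
{"op": "send_rows", "data": {"motion": [{"x":-0.3,"y":2,"z":0,"rx":0,"ry":0,"rz":0,"jaw":3.4},{"x":-0.5,"y":3.6,"z":0,"rx":0,"ry":0,"rz":0,"jaw":3.4},{"x":-0.6,"y":4,"z":0,"rx":0,"ry":0,"rz":0,"jaw":3.4},{"x":-0.6,"y":4,"z":0,"rx":0,"ry":0,"rz":0,"jaw":3.4},{"x":-0.6,"y":4,"z":0,"rx":0,"ry":0,"rz":0,"jaw":3.4}]}}

```text
clock: 41.5
tool_pos: [0.5356, 0.1279, 0.0788]
eef_rot: [0.048, 0.999, -0.001, -0.002]
contact_force: [0.5, -0.5, -0.6]
opening: 0.381
finger_force: 0.0
```

Emit:
{"op": "send_rows", "data": {"motion": [{"x":-0.5,"y":4,"z":0,"rx":0,"ry":0,"rz":0,"jaw":3.4},{"x":-0.4,"y":3,"z":0,"rx":0,"ry":0,"rz":0,"jaw":3.4},{"x":-0.25,"y":2,"z":0,"rx":0,"ry":0,"rz":0,"jaw":3.4},{"x":-0.1,"y":1.3,"z":0,"rx":0,"ry":0,"rz":0,"jaw":3.4},{"x":0,"y":0,"z":0,"rx":0,"ry":0,"rz":0,"jaw":3.4}]}}

```text
clock: 42.0
tool_pos: [0.5577, 0.2299, 0.079]
eef_rot: [0.047, 0.999, 0.0, -0.001]
contact_force: [-0.3, 0.2, -0.8]
opening: 0.383
finger_force: 0.0
```

Emit:
{"op": "send_rows", "data": {"motion": [{"x":0,"y":0,"z":2,"rx":0,"ry":0,"rz":0,"jaw":3.4},{"x":0,"y":0,"z":2.2,"rx":0,"ry":0,"rz":0,"jaw":3.4},{"x":0,"y":0,"z":1.5,"rx":0,"ry":0,"rz":0,"jaw":3.4},{"x":0,"y":0,"z":0.5,"rx":0,"ry":0,"rz":0,"jaw":3.4},{"x":0,"y":0,"z":0,"rx":0,"ry":0,"rz":0,"jaw":3.4}]}}

```text
clock: 42.5
tool_pos: [0.5577, 0.2265, 0.0174]
eef_rot: [0.049, 0.999, -0.001, -0.001]
contact_force: [0.4, -0.3, -0.2]
opening: 0.385
finger_force: 0.0
```

Emit:
{"op": "send_rows", "data": {"motion": [{"x":0,"y":0,"z":0,"rx":0,"ry":0,"rz":0,"jaw":1},{"x":0,"y":0,"z":0,"rx":0,"ry":0,"rz":0,"jaw":1},{"x":0,"y":0,"z":0,"rx":0,"ry":0,"rz":0,"jaw":1},{"x":0,"y":0,"z":0,"rx":0,"ry":0,"rz":0,"jaw":1},{"x":0,"y":0,"z":0,"rx":0,"ry":0,"rz":0,"jaw":1}]}}

```text
clock: 43.0
tool_pos: [0.5584, 0.2278, 0.0178]
eef_rot: [0.048, 0.999, -0.0, -0.001]
contact_force: [1.0, -1.0, 2.6]
opening: 0.22
finger_force: 15.0
```

Emit:
{"op": "send_rows", "data": {"motion": [{"x":0,"y":0,"z":-0.7,"rx":0,"ry":0,"rz":0,"jaw":1},{"x":0,"y":0,"z":-1.5,"rx":0,"ry":0,"rz":0,"jaw":1},{"x":0,"y":0,"z":-2,"rx":0,"ry":0,"rz":0,"jaw":1},{"x":0,"y":0,"z":-2,"rx":0,"ry":0,"rz":0,"jaw":1},{"x":0,"y":0,"z":0,"rx":0,"ry":0,"rz":0,"jaw":1}]}}

```text
clock: 43.5
tool_pos: [0.5598, 0.2294, 0.083]
eef_rot: [0.048, 0.999, 0.001, 0.001]
contact_force: [-0.5, 0.3, -0.1]
opening: 0.218
finger_force: 15.0
```

Run:
```python
from h import *
print(get_state()["tool_pos"]); leg(.5239,-.0362,.08,1.473)
```

```text
[0.55979823 0.22941898 0.08295064]
rz 0.001 | x 0.98 y -26.79 z 0.30
```

Emit:
{"op": "send_rows", "data": {"motion": [{"x":0.1,"y":-1.6,"z":0,"rx":0,"ry":0,"rz":0,"jaw":1},{"x":0.1,"y":-3.2,"z":0,"rx":0,"ry":0,"rz":0,"jaw":1},{"x":0.12,"y":-4,"z":0,"rx":0,"ry":0,"rz":0,"jaw":1},{"x":0.12,"y":-4,"z":0,"rx":0,"ry":0,"rz":0,"jaw":1},{"x":0.12,"y":-4,"z":0,"rx":0,"ry":0,"rz":0,"jaw":1}]}}

```text
clock: 44.0
tool_pos: [0.5348, 0.0581, 0.0788]
eef_rot: [0.049, 0.999, -0.001, -0.002]
contact_force: [0.8, -0.6, 0.8]
opening: 0.217
finger_force: 15.0
```

Emit:
{"op": "send_rows", "data": {"motion": [{"x":0.12,"y":-4,"z":0,"rx":0,"ry":0,"rz":0,"jaw":1},{"x":0.12,"y":-3,"z":0,"rx":0,"ry":0,"rz":0,"jaw":1},{"x":0.12,"y":-1.8,"z":0,"rx":0,"ry":0,"rz":0,"jaw":1},{"x":0,"y":-1.1,"z":0,"rx":0,"ry":0,"rz":0,"jaw":1},{"x":0,"y":0,"z":0,"rx":0,"ry":0,"rz":0,"jaw":1}]}}

```text
clock: 44.5
tool_pos: [0.5222, -0.0394, 0.0791]
eef_rot: [0.05, 0.999, -0.001, -0.002]
contact_force: [0.1, 0.1, -0.4]
opening: 0.213
finger_force: 15.0
```

Emit:
{"op": "send_rows", "data": {"motion": [{"x":0,"y":0,"z":1.2,"rx":0,"ry":0,"rz":0,"jaw":1},{"x":0,"y":0,"z":1.2,"rx":0,"ry":0,"rz":0,"jaw":1},{"x":0,"y":0,"z":0.9,"rx":0,"ry":0,"rz":0,"jaw":1},{"x":0,"y":0,"z":0.5,"rx":0,"ry":0,"rz":0,"jaw":1},{"x":0,"y":0,"z":0.2,"rx":0,"ry":0,"rz":0,"jaw":1}]}}

```text
clock: 45.0
tool_pos: [0.5228, -0.0363, 0.0388]
eef_rot: [0.048, 0.999, -0.0, -0.002]
contact_force: [0.3, -0.3, -0.7]
opening: 0.221
finger_force: 15.0
```

Emit:
{"op": "send_rows", "data": {"motion": [{"x":0,"y":0,"z":0.15,"rx":0,"ry":0,"rz":0,"jaw":1},{"x":0,"y":0,"z":0,"rx":0,"ry":0,"rz":0,"jaw":1},{"x":0,"y":0,"z":0,"rx":0,"ry":0,"rz":0,"jaw":1},{"x":0,"y":0,"z":0,"rx":0,"ry":0,"rz":0,"jaw":1},{"x":0,"y":0,"z":0,"rx":0,"ry":0,"rz":0,"jaw":1}]}}

```text
clock: 45.5
tool_pos: [0.5233, -0.037, 0.0385]
eef_rot: [0.048, 0.999, -0.0, -0.001]
contact_force: [-0.5, -0.4, 0.1]
opening: 0.221
finger_force: 15.0
```

Emit:
{"op": "send_rows", "data": {"motion": [{"x":0,"y":0,"z":0,"rx":0,"ry":0,"rz":0,"jaw":2.1},{"x":0,"y":0,"z":0,"rx":0,"ry":0,"rz":0,"jaw":2.7},{"x":0,"y":0,"z":0,"rx":0,"ry":0,"rz":0,"jaw":3.4},{"x":0,"y":0,"z":0,"rx":0,"ry":0,"rz":0,"jaw":3.4},{"x":0,"y":0,"z":0,"rx":0,"ry":0,"rz":0,"jaw":3.4}]}}

```text
clock: 46.0
tool_pos: [0.5232, -0.0369, 0.0382]
eef_rot: [0.048, 0.999, -0.0, -0.001]
contact_force: [-0.6, 0.4, -0.5]
opening: 0.382
finger_force: 0.0
```

Emit:
{"op": "send_rows", "data": {"motion": [{"x":0,"y":0,"z":-1,"rx":0,"ry":0,"rz":0,"jaw":3.4},{"x":0,"y":0,"z":-1.6,"rx":0,"ry":0,"rz":0,"jaw":3.4},{"x":0,"y":0,"z":-1.6,"rx":0,"ry":0,"rz":0,"jaw":3.4},{"x":0,"y":0,"z":0,"rx":0,"ry":0,"rz":0,"jaw":3.4},{"x":0,"y":0,"z":0,"rx":0,"ry":0,"rz":0,"jaw":3.4}]}}

```text
clock: 46.5
tool_pos: [0.5235, -0.0371, 0.0806]
eef_rot: [0.049, 0.999, -0.0, -0.001]
contact_force: [0.1, 0.7, 0.3]
opening: 0.386
finger_force: 0.0
```

Run:
```python
from h import *
pk=np.load("peb.npy"); print(get_state()["tool_pos"]); c=leg(*pk[3],.08,1.473); c=leg(.5534,-.0269,.08,1.473,c)
```

```text
[ 0.52346339 -0.03707922  0.08056846]
rz 0.001 | x -0.80 y 15.29 z 0.06
rz -0.000 | x -2.08 y -13.99 z 0.00
```

Now the last pebble, the tan one.

Emit:
{"op": "send_rows", "data": {"motion": [{"x":-0.1,"y":1.6,"z":0,"rx":0,"ry":0,"rz":0,"jaw":3.4},{"x":-0.2,"y":3.5,"z":0,"rx":0,"ry":0,"rz":0,"jaw":3.4},{"x":-0.2,"y":4,"z":0,"rx":0,"ry":0,"rz":0,"jaw":3.4},{"x":-0.2,"y":3.4,"z":0,"rx":0,"ry":0,"rz":0,"jaw":3.4},{"x":-0.1,"y":1.8,"z":0,"rx":0,"ry":0,"rz":0,"jaw":3.4}]}}

```text
clock: 47.0
tool_pos: [0.5449, 0.1086, 0.0797]
eef_rot: [0.046, 0.999, 0.001, -0.001]
contact_force: [-0.2, -0.7, 0.4]
opening: 0.386
finger_force: 0.0
```

Emit:
{"op": "send_rows", "data": {"motion": [{"x":0,"y":0.9,"z":0,"rx":0,"ry":0,"rz":0,"jaw":3.4},{"x":0,"y":0,"z":0,"rx":0,"ry":0,"rz":0,"jaw":3.4},{"x":0,"y":0,"z":1.5,"rx":0,"ry":0,"rz":0,"jaw":3.4},{"x":0,"y":0,"z":2,"rx":0,"ry":0,"rz":0,"jaw":3.4},{"x":0,"y":0,"z":1.6,"rx":0,"ry":0,"rz":0,"jaw":3.4}]}}

```text
clock: 47.5
tool_pos: [0.5452, 0.1104, 0.0272]
eef_rot: [0.05, 0.999, -0.002, -0.002]
contact_force: [0.8, 0.1, -0.3]
opening: 0.386
finger_force: 0.0
```

Emit:
{"op": "send_rows", "data": {"motion": [{"x":0,"y":0,"z":0.8,"rx":0,"ry":0,"rz":0,"jaw":3.4},{"x":0,"y":0,"z":0.3,"rx":0,"ry":0,"rz":0,"jaw":3.4},{"x":0,"y":0,"z":0,"rx":0,"ry":0,"rz":0,"jaw":3.4},{"x":0,"y":0,"z":0,"rx":0,"ry":0,"rz":0,"jaw":1},{"x":0,"y":0,"z":0,"rx":0,"ry":0,"rz":0,"jaw":1}]}}

```text
clock: 48.0
tool_pos: [0.5462, 0.1136, 0.0187]
eef_rot: [0.048, 0.999, -0.0, -0.001]
contact_force: [-0.4, -0.8, -0.1]
opening: 0.239
finger_force: 15.0
```

Emit:
{"op": "send_rows", "data": {"motion": [{"x":0,"y":0,"z":0,"rx":0,"ry":0,"rz":0,"jaw":1},{"x":0,"y":0,"z":0,"rx":0,"ry":0,"rz":0,"jaw":1},{"x":0,"y":0,"z":0,"rx":0,"ry":0,"rz":0,"jaw":1},{"x":0,"y":0,"z":0,"rx":0,"ry":0,"rz":0,"jaw":1},{"x":0,"y":0,"z":-0.7,"rx":0,"ry":0,"rz":0,"jaw":1}]}}

```text
clock: 48.5
tool_pos: [0.5453, 0.1134, 0.0247]
eef_rot: [0.048, 0.999, -0.001, -0.002]
contact_force: [-0.6, -0.6, -1.2]
opening: 0.24
finger_force: 15.0
```

Emit:
{"op": "send_rows", "data": {"motion": [{"x":0,"y":0,"z":-1.5,"rx":0,"ry":0,"rz":0,"jaw":1},{"x":0,"y":0,"z":-2,"rx":0,"ry":0,"rz":0,"jaw":1},{"x":0,"y":0,"z":-2,"rx":0,"ry":0,"rz":0,"jaw":1},{"x":0,"y":0,"z":0,"rx":0,"ry":0,"rz":0,"jaw":1},{"x":0,"y":0,"z":0,"rx":0,"ry":0,"rz":0,"jaw":1}]}}

```text
clock: 49.0
tool_pos: [0.5461, 0.1135, 0.0807]
eef_rot: [0.048, 0.999, -0.0, -0.001]
contact_force: [0.5, -0.2, -0.4]
opening: 0.237
finger_force: 15.0
```

Run:
```python
from h import *
print(get_state()["tool_pos"]); leg(.5534,-.0269,.08,1.473)
```

```text
[0.54613765 0.11347131 0.08069701]
rz 0.001 | x -2.09 y -13.90 z 0.07
```

Emit:
{"op": "send_rows", "data": {"motion": [{"x":-0.2,"y":-1.6,"z":0,"rx":0,"ry":0,"rz":0,"jaw":1},{"x":-0.5,"y":-3,"z":0,"rx":0,"ry":0,"rz":0,"jaw":1},{"x":-0.6,"y":-3.6,"z":0,"rx":0,"ry":0,"rz":0,"jaw":1},{"x":-0.5,"y":-3.2,"z":0,"rx":0,"ry":0,"rz":0,"jaw":1},{"x":-0.3,"y":-1.6,"z":0,"rx":0,"ry":0,"rz":0,"jaw":1}]}}

```text
clock: 49.5
tool_pos: [0.5528, -0.024, 0.0787]
eef_rot: [0.051, 0.999, -0.003, -0.003]
contact_force: [0.1, 0.7, -0.9]
opening: 0.242
finger_force: 15.0
```

Emit:
{"op": "send_rows", "data": {"motion": [{"x":0,"y":-0.9,"z":0,"rx":0,"ry":0,"rz":0,"jaw":1},{"x":0,"y":0,"z":0,"rx":0,"ry":0,"rz":0,"jaw":1},{"x":0,"y":0,"z":1.2,"rx":0,"ry":0,"rz":0,"jaw":1},{"x":0,"y":0,"z":1.2,"rx":0,"ry":0,"rz":0,"jaw":1},{"x":0,"y":0,"z":0.9,"rx":0,"ry":0,"rz":0,"jaw":1}]}}

```text
clock: 50.0
tool_pos: [0.5527, -0.0255, 0.0457]
eef_rot: [0.047, 0.999, -0.0, -0.002]
contact_force: [-0.2, 0.1, 0.2]
opening: 0.24
finger_force: 15.0
```

Emit:
{"op": "send_rows", "data": {"motion": [{"x":0,"y":0,"z":0.5,"rx":0,"ry":0,"rz":0,"jaw":1},{"x":0,"y":0,"z":0.2,"rx":0,"ry":0,"rz":0,"jaw":1},{"x":0,"y":0,"z":0.1,"rx":0,"ry":0,"rz":0,"jaw":1},{"x":0,"y":0,"z":0.1,"rx":0,"ry":0,"rz":0,"jaw":1},{"x":0,"y":0,"z":0,"rx":0,"ry":0,"rz":0,"jaw":1}]}}

```text
clock: 50.5
tool_pos: [0.5535, -0.0268, 0.0384]
eef_rot: [0.048, 0.999, -0.0, -0.001]
contact_force: [0.0, 0.1, -0.3]
opening: 0.244
finger_force: 15.0
```

Emit:
{"op": "send_rows", "data": {"motion": [{"x":0,"y":0,"z":0,"rx":0,"ry":0,"rz":0,"jaw":1},{"x":0,"y":0,"z":0,"rx":0,"ry":0,"rz":0,"jaw":1},{"x":0,"y":0,"z":0,"rx":0,"ry":0,"rz":0,"jaw":1},{"x":0,"y":0,"z":0,"rx":0,"ry":0,"rz":0,"jaw":1},{"x":0,"y":0,"z":0,"rx":0,"ry":0,"rz":0,"jaw":1}]}}

```text
clock: 51.0
tool_pos: [0.5534, -0.0268, 0.0382]
eef_rot: [0.048, 0.999, -0.0, -0.001]
contact_force: [-0.6, -0.7, -0.6]
opening: 0.238
finger_force: 15.0
```

Emit:
{"op": "send_rows", "data": {"motion": [{"x":0,"y":0,"z":0.05,"rx":0,"ry":0,"rz":0,"jaw":2.2},{"x":0,"y":0,"z":0,"rx":0,"ry":0,"rz":0,"jaw":2.7},{"x":0,"y":0,"z":0,"rx":0,"ry":0,"rz":0,"jaw":3.4},{"x":0,"y":0,"z":0,"rx":0,"ry":0,"rz":0,"jaw":3.4},{"x":0,"y":0,"z":0,"rx":0,"ry":0,"rz":0,"jaw":3.4}]}}

```text
clock: 51.5
tool_pos: [0.5533, -0.0268, 0.0377]
eef_rot: [0.048, 0.999, -0.0, -0.001]
contact_force: [0.6, -0.3, -0.4]
opening: 0.385
finger_force: 0.0
```

Emit:
{"op": "send_rows", "data": {"motion": [{"x":0,"y":0,"z":-1,"rx":0,"ry":0,"rz":0,"jaw":3.4},{"x":0,"y":0,"z":-2,"rx":0,"ry":0,"rz":0,"jaw":3.4},{"x":0,"y":0,"z":-3.5,"rx":0,"ry":0,"rz":0,"jaw":3.4},{"x":0,"y":0,"z":-4,"rx":0,"ry":0,"rz":0,"jaw":3.4},{"x":0,"y":0,"z":-4,"rx":0,"ry":0,"rz":0,"jaw":3.4}]}}

```text
clock: 52.0
tool_pos: [0.5532, -0.0266, 0.1847]
eef_rot: [0.048, 0.999, -0.0, -0.001]
contact_force: [0.2, -0.7, -0.2]
opening: 0.384
finger_force: 0.0
```

Emit:
{"op": "send_rows", "data": {"motion": [{"x":0,"y":-3,"z":0,"rx":0,"ry":0,"rz":0,"jaw":3.4},{"x":0,"y":-4,"z":0,"rx":0,"ry":0,"rz":0,"jaw":3.4},{"x":0,"y":-4,"z":0,"rx":0,"ry":0,"rz":0,"jaw":3.4},{"x":0,"y":-4,"z":0,"rx":0,"ry":0,"rz":0,"jaw":3.4},{"x":0,"y":-4,"z":0,"rx":0,"ry":0,"rz":0,"jaw":3.4}]}}

```text
clock: 52.5
tool_pos: [0.5348, -0.2174, 0.1837]
eef_rot: [0.048, 0.999, -0.0, -0.001]
contact_force: [0.4, -0.5, -0.0]
opening: 0.387
finger_force: 0.0
```

Emit:
{"op": "send_rows", "data": {"motion": [{"x":0,"y":-4,"z":0,"rx":0,"ry":0,"rz":0,"jaw":3.4},{"x":0,"y":-4,"z":0,"rx":0,"ry":0,"rz":0,"jaw":3.4},{"x":0,"y":-2,"z":0,"rx":0,"ry":0,"rz":0,"jaw":3.4},{"x":0,"y":0,"z":0,"rx":0,"ry":0,"rz":0,"jaw":3.4},{"x":0,"y":0,"z":0,"rx":0,"ry":0,"rz":0,"jaw":3.4}]}}

```text
clock: 53.0
tool_pos: [0.5256, -0.3145, 0.1834]
eef_rot: [0.048, 0.999, 0.0, -0.001]
contact_force: [0.7, 0.2, -0.7]
opening: 0.384
finger_force: 0.0
```

Run:
```python
from h import *
s=snapshot("top"); tilecheck(s); c=snapshot("scene")
A=cv2.resize(s["img"][150:270,150:410],None,fx=3,fy=3,interpolation=cv2.INTER_CUBIC)
x,y=w2pix(c,[(.494,-.045,.03)])[0].astype(int); B=cv2.resize(c["img"][y-30:y+30,max(0,x-98):x+97],None,fx=4,fy=4,interpolation=cv2.INTER_CUBIC)
B=np.pad(B,((0,0),(0,max(0,780-B.shape[1])),(0,0)))[:,:780]; o=np.vstack([A,B]); print(o.shape); cv2.imwrite("pics/m5.png",o[:,:,::-1])
```

```text
tile [495.6 -45.1] [168.   62.9] 18.5
red [ 0.5528 -0.0284] 37.666666666666664
red [ 0.4923 -0.0472] 38.52777777777778
red [ 0.4648 -0.0552] 45.47222222222222
red [ 0.4357 -0.0643] 40.0
(600, 780, 3)
```

View pics/m5.png

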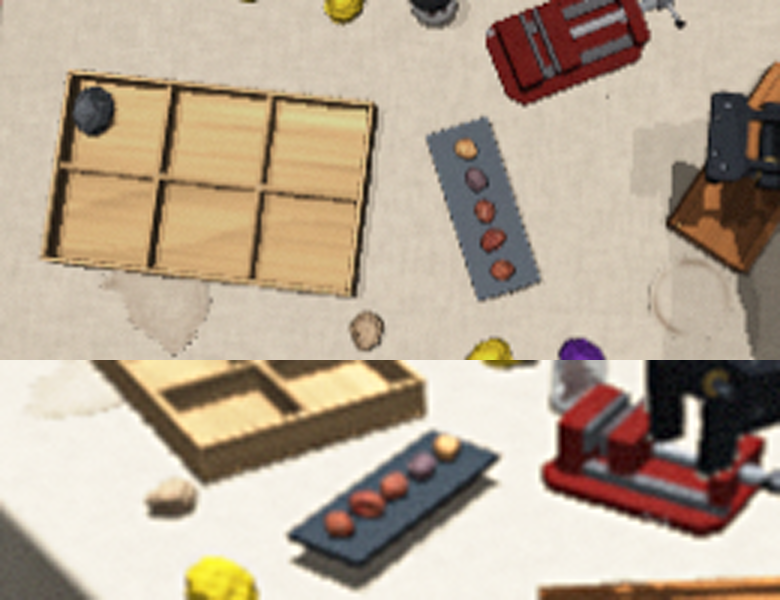

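The tray is empty apart from the stone. All five pebbles lie apart on the tile, which is flat and centred. The stone now shows at (93,110), nearer the compartment's outer corner, so it seems to have been knocked. I'll check that it is still lying inside.

Run:
```python
from h import *
s=snapshot("top"); t=np.array([.5186,.2215]); th=-.098; B=np.array([[np.cos(th),-np.sin(th)],[np.sin(th),np.cos(th)]])
u0,v0=168,170; hi=cv2.resize(s["img"][v0:v0+34,u0:u0+36],None,fx=6,fy=6,interpolation=cv2.INTER_CUBIC).astype(int)
m=(hi[...,0]-hi[...,2]<10)&(hi.sum(2)<300); m=cv2.morphologyEx(m.astype(np.uint8),cv2.MORPH_OPEN,np.ones((9,9)))
n,l,st,ce=cv2.connectedComponentsWithStats(m); i=1+st[1:,4].argmax(); px=(np.argwhere(l==i)[::5,::-1]+.5)/6-.5+[u0,v0]
for z in (.02,.03): q=(pix2w(s,px,z)[:,:2]-t)@B; print(z,"tray mean",q.mean(0).round(4),"min",q.min(0).round(4),"max",q.max(0).round(4))
p1=__import__("pickle").load(open("top1.pkl","rb"))
print("then",(pix2w(p1,[(116/3.3+155,140/3.3+150)],.02)[:,:2]-t)@B)
c=snapshot("scene"); x,y=w2pix(c,[(.5747,.3165,.02)])[0].astype(int); w=snapshot("wrist")
A=cv2.resize(c["img"][y-25:y+25,x-33:x+33],None,fx=6,fy=6,interpolation=cv2.INTER_CUBIC); D=cv2.resize(s["img"][165:215,160:226],None,fx=6,fy=6,interpolation=cv2.INTER_CUBIC)
cv2.imwrite("pics/m6.png",np.hstack([A,D])[:,:,::-1])
```

```text
0.02 tray mean [0.0586 0.1278] min [0.0357 0.1085] max [0.0819 0.1492]
0.03 tray mean [0.0573 0.1243] min [0.0346 0.1051] max [0.0804 0.1455]
then [[0.0439497  0.09678675]]
```

View pics/m6.png

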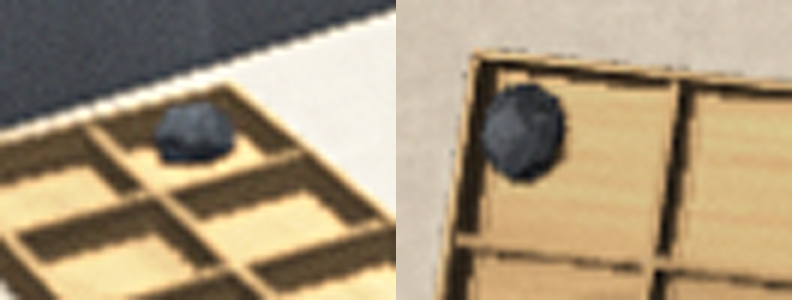

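The stone lies flat, entirely inside its compartment and beside the outer wall, so it needs no mending. I'll hand the job in.

```bash
python3 -c "
from plant import *
print(finish_job())"
```

```text
the job is handed in; nothing more can be done
None
```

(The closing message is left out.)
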